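# Sort reagent bottles by weight and put the bottle stand in service

### The arm

A 6-joint arm with a two-finger parallel gripper is mounted at the origin on a cart in front of the work surface, level with it; the furniture and walls round the work are solid. World frame = base frame: x ahead of the robot, y to its left, z up, the work surface at z = 0. Lengths are in m, angles in rad, forces in N, time in s.
With the tool pointing down it reaches from about 0.35 to 0.775 m from the base axis. Payload 5.5 kg.
Tool frame: the origin (TCP) lies midway between the tips of the shut fingers; the grasp point (between the pads) lies 19 mm behind it; z points along the fingers, y is the direction in which the jaws open and shut (so a half turn about z gives the same grasp; the last joint's range is limited). The gripper opens to 85 mm and grips with 20 to 120 N. Pads are 22 mm wide; open, the fingers measure 114 mm over their backs; the gripper's body (76 mm by 85 mm) begins 54 mm behind the grasp point. The pads swing forward as they close: fully open they stand 13 mm farther back than shut.
Start: joints at [-1.299, 0.313, 0.046, 1.304, 0, 1.431], TCP at [0.23, -0.527, 0.203] pointing down, gripper open.
Joint ranges: [-2.76, 2.76], [-0.86, 1.69], [-1.03, 1.26], [-2.2, 2.34], [-1.47, 1.5], [-3.14, 3.14]. Speed limits (rad/s): [2.57, 2.57, 3.14, 3.14, 3.14, 3.14].

### API

Orientations are given as a unit quaternion [w, x, y, z].
In Python, from workcell import env gives the robot as it stands.
- The arm moves only by the shell command python3 -m pendant 'ROWS' [FORCE]. ROWS is JSON, a list of rows, each a list of 3 entries, a list of its own where there are three numbers: the shift along the tool's x, y, z each as a share of 20 mm, from -1 to 1, then the turn about the tool's z as a share of 6 degrees, from -1 to 1, then the closure, from -1 (fully open) to 1 (shut). In form: [[[tx, ty, tz], turn, claw], ...]. A call has 1 to 12 rows; each row shifts and turns the commanded pose from where the row before left it, along the tool's axes as they then stand; what a row does not reach is not made up. A row lasts 1/8 s, in which the tool goes at most 62.5 mm and 10.7 degrees, less where a joint would pass 70% of its speed; a pose out of reach is approached as far as the arm can. A call with a number of a shift or a turn outside -1 to 1 is refused whole. A call with a gripper value outside its range is refused whole. The fingers move at their own pace and stop on an object; FORCE is the grip in N (left out, the last holds). Time passes only in rows, so rows that do not move let the fingers close. It gives the time, the measured TCP pose, the force and the opening at its end, in the units of the state.
- env.get_state(): the state, without advancing time (a new reading comes with each control period).
- env.read_camera(name): name is "scene" or "top" or "wrist"; returns a dict with "color" (384x512x3 uint8, blue, green, red), "mtx" (3x3 intrinsics, pixels), "k1" (the pictures are not rectified: a ray, as slopes to the right and down, at radius r is drawn at 1 + k1 r^2 times it, then the intrinsics apply), "view" (4x4, takes a point from world to camera coordinates). Camera axes: x right, y down, z forward; pixel columns grow to the right and rows downward; lengths in m; the calibration is good to about 2 mm. A picture is of the moment at which its call begins. There is no depth.
- env.hand_in(): hands the job in, once; it reports no verdict.
Trained networks look in the newest picture that a camera, given by its name, has taken for a name from the list of things; names that differ only in an ending like _2 or _b are one class to them, and where a whole thing is asked for, a point or a joint stands for the part that bears it (a point fixed in the world has none). Each returns a list of dicts, best first, with "p" (0 to 1); they miss things now and then, are a little off and sometimes report something else, mostly with a low value. They report only what shows in the picture. A call takes as long as a camera call.
- env.boxes_of(camera, thing): "location" ([column, row] in pixels, amid what is visible of it).
- env.cut_out(camera, thing): "region" (384x512 bool, what is visible of it) and "location" ([column, row] in pixels, amid what is visible of it).
The state is a dict: "clock": time; "joint_pos": joint angles; "qvel": joint speeds; "tau": joint torques, N m; "tcp_pos": TCP position; "orientation": TCP orientation; "wrist_force": force on the tool from outside, world axes, zero at the start; "ft_torque": the same for the moment, N m; "finger_gap": finger opening in m.
Only numpy, scipy, OpenCV 4.12 (cv2) and the standard library are available. Lean on these libraries where they do the work, as an engineer would, in place of code of your own. Each camera call takes 0.05 s, during which the arm holds its last target.

### The job

Put the bottle stand in service. First take the small carton out of the stand's trough and stand it anywhere free on the worktop; then lift each white bottle on the right to feel whether it is full (about half a kilo) or empty, standing every full one upright in the trough and every empty one upright in the blue wash tray. When all are sorted, pull the stand's orange selector up, turn it counterclockwise (seen from above) from the red dot to the green dot and let it drop home there; leave the other things on the bench alone.

Things in the scene. Friction and masses are not known exactly. Their poses are not given: they have to be found in the camera images.
- stand: fixed bottle stand along y at the front of the worktop: a grey trough, outside 100 mm (x) by 290 mm (y), its floor 8 mm above the worktop, inside 88 x 278 mm, with rims 22 mm high and round it, straight above the rims, an 8 mm steel rail whose top is 58 mm above the worktop; left of the trough a grey post 88 x 88 mm, 100 mm high, its axis at (0, +205 mm). Origin: on the worktop under the centre of the trough; z up
- wash_tray: fixed open blue tray for empties, left of the sink (a tap reaches over the sink at x over 0.65 m, so cross near the robot), outside 104 mm (x) by 194 mm (y), walls 5 mm thick and 60 mm high, floor 5 mm thick. Origin: centre of its underside; z up
- carton: closed small blue-grey paper carton, 70 mm (its x) by 60 mm (its y), 85 mm tall, 0.08 kg, standing in the trough at the start. Free worktop for it: between the post and the left edge (x 0.40 to 0.48, y 0.31 to 0.38 m), or on the right beyond the bottles. Origin: centre of its underside, z up
- bottle_a: one of 3 to 5 identical-looking opaque white bottles with blue caps, square with rounded corners, 58 x 58 mm; body, the part to grip, up to 118 mm, 148 mm tall with the cap. Full: 0.38 to 0.52 kg, empty: 0.06 to 0.08 kg; not to be seen; centre of mass 30 mm up. Starts on the worktop on the right. Origin: centre of its underside, z up, x and y square to its sides. May be absent (None from the start)
- bottle_b: one of 3 to 5 identical-looking opaque white bottles with blue caps, square with rounded corners, 58 x 58 mm; body, the part to grip, up to 118 mm, 148 mm tall with the cap. Full: 0.38 to 0.52 kg, empty: 0.06 to 0.08 kg; not to be seen; centre of mass 30 mm up. Starts on the worktop on the right. Origin: centre of its underside, z up, x and y square to its sides. May be absent (None from the start)
- bottle_c: one of 3 to 5 identical-looking opaque white bottles with blue caps, square with rounded corners, 58 x 58 mm; body, the part to grip, up to 118 mm, 148 mm tall with the cap. Full: 0.38 to 0.52 kg, empty: 0.06 to 0.08 kg; not to be seen; centre of mass 30 mm up. Starts on the worktop on the right. Origin: centre of its underside, z up, x and y square to its sides. May be absent (None from the start)
- bottle_d: one of 3 to 5 identical-looking opaque white bottles with blue caps, square with rounded corners, 58 x 58 mm; body, the part to grip, up to 118 mm, 148 mm tall with the cap. Full: 0.38 to 0.52 kg, empty: 0.06 to 0.08 kg; not to be seen; centre of mass 30 mm up. Starts on the worktop on the right. Origin: centre of its underside, z up, x and y square to its sides. May be absent (None from the start)
- bottle_e: one of 3 to 5 identical-looking opaque white bottles with blue caps, square with rounded corners, 58 x 58 mm; body, the part to grip, up to 118 mm, 148 mm tall with the cap. Full: 0.38 to 0.52 kg, empty: 0.06 to 0.08 kg; not to be seen; centre of mass 30 mm up. Starts on the worktop on the right. Origin: centre of its underside, z up, x and y square to its sides. May be absent (None from the start)
- selector_grip (a point): centre of the orange grip bar of the selector knob on the post: 20 mm thick, 56 mm long, 32 mm high (16 mm above and below this point), on a black skirt disc 60 mm across. The point's x runs along the bar, z up; a white line marks its -x end, which points at the red dot (towards the robot) at the start; the green dot is 75 degrees on, counterclockwise from above
- selector_lift (a joint): how far the selector knob is pulled up, in m: 0 = home, 0.016 = stop. A spring pulls it down with 3 N at home, 5.4 N at the stop. It can turn between the dots only when lifted 9 mm or more; let go between them it rests about 8 mm up, at a dot it drops home to 0
- selector_turn (a joint): angle of the selector knob in rad, counterclockwise seen from above: 0 = red dot, 1.31 = green dot; stops at -0.03 and 1.34. Drops home within about 0.06 rad of a dot; turns with little friction while lifted
- tape_roll: bystander: roll of masking tape, 80 mm across, 18 mm high, lying on the right
- dropper_bottle: bystander: small amber dropper bottle, 36 mm across, 98 mm tall
- petri_dish: bystander: lidded petri dish, 65 mm across, 16 mm high

How it is judged:
By the outcome, as a careful person would: the job done as asked, in the order asked, and still so for the second after the job is handed in, with the robot touching nothing.
Of bottle_a, bottle_b, bottle_c, bottle_d, bottle_e only 3 to 5 are there at a start; the rules pass over those that are not, and their reading is None.
At some moment in a run one of bottle_a, bottle_b, bottle_c, bottle_d, bottle_e may be knocked a few centimetres aside while the robot is not near it.
It also fails if it takes over 210 s, if anything falls off the work surface, if the arm or the gripper's body presses on something with over 40 N, if the wrist force passes 120 N, or if a joint passes its speed limit or range.

## Working session

There is one attempt and no reset: what is moved stays moved. The work goes in short steps, Python scripts to look and compute and a shell command to move; the robot and the scene stay as the last step left them, time stands still between calls to the robot, and variables do not carry over. Pictures are saved under pics/ and viewed, and the job is handed in when it is done.

```bash
ls; mkdir -p pics
cat > h.py <<'E'
import numpy as np, cv2
from workcell import env
def shot(cam,fn=None):
    c=env.read_camera(cam)
    if fn: cv2.imwrite('pics/'+fn,c['color'])
    return c
def ray(c,px):
    m=c['mtx'];u=(px[0]-m[0,2])/m[0,0];v=(px[1]-m[1,2])/m[1,1]
    rd=np.hypot(u,v);r=rd
    for _ in range(30): r=rd/(1+c['k1']*r*r)
    s=r/rd if rd>0 else 1
    V=np.array(c['view']);R=V[:3,:3];t=V[:3,3]
    return -R.T@t, R.T@np.array([u*s,v*s,1])
def atz(c,px,z):
    o,d=ray(c,px);return o+d*(z-o[2])/d[2]
def proj(c,P):
    V=np.array(c['view']);p=V[:3,:3]@np.array(P)+V[:3,3];u,v=p[0]/p[2],p[1]/p[2]
    k=1+c['k1']*(u*u+v*v);m=c['mtx'];return np.array([m[0,0]*u*k+m[0,2],m[1,1]*v*k+m[1,2]])
E
python3 - <<'E'
from h import *
s=env.get_state();print({k:np.round(v,3) for k,v in s.items()})
for n in('scene','top','wrist'):
    c=shot(n,n+'0.png');print(n,c['k1'],c['mtx'][0],-np.array(c['view'])[:3,:3].T@np.array(c['view'])[:3,3])
    for t in('stand','wash_tray','carton','bottle_a','selector_grip','tape_roll','dropper_bottle','petri_dish'):
        print(t,[(np.round(d['location']),round(d['p'],2)) for d in env.boxes_of(n,t)])
E
```

```text
pics
{'clock': np.float64(0.0), 'joint_pos': array([-1.299,  0.314,  0.045,  1.304, -0.   ,  1.431]), 'qvel': array([-0.001, -0.   ,  0.001, -0.001, -0.   , -0.   ]), 'tau': array([ 1.0000e-03, -4.8063e+01,  2.9853e+01,  2.0000e-02, -0.0000e+00,
        0.0000e+00]), 'tcp_pos': array([ 0.23 , -0.526,  0.202]), 'orientation': array([-0.001,  0.979,  0.204, -0.   ]), 'wrist_force': array([ 0.776, -0.216, -0.046]), 'ft_torque': array([0.043, 0.045, 0.041]), 'finger_gap': np.float64(0.086)}
scene -0.11356499460093601 [448.73847503   0.         247.87445135] [-0.30563809 -0.87187025  0.82449182]
stand [(array([163., 203.]), 0.8)]
wash_tray [(array([167., 160.]), 0.95)]
carton [(array([186., 199.]), 0.69), (array([366., 278.]), 0.49), (array([139., 162.]), 0.36)]
bottle_a [(array([308., 264.]), 0.95), (array([281., 255.]), 0.84), (array([322., 214.]), 0.59), (array([252., 230.]), 0.57)]
selector_grip [(array([136., 161.]), 0.67)]
tape_roll [(array([343., 226.]), 0.62)]
dropper_bottle [(array([367., 278.]), 0.56), (array([281., 252.]), 0.43), (array([136., 158.]), 0.18)]
petri_dish []
top 0.04106950773031125 [408.80895164   0.         252.5077384 ] [ 0.2701995  -0.16504993  1.44549779]
stand [(array([176., 229.]), 0.73)]
wash_tray [(array([127., 184.]), 0.68)]
carton [(array([311., 159.]), 0.71), (array([200., 226.]), 0.7)]
bottle_a [(array([303., 221.]), 0.94), (array([315., 196.]), 0.88), (array([334., 221.]), 0.78), (array([278., 227.]), 0.64), (array([265., 164.]), 0.21)]
selector_grip [(array([132., 224.]), 0.83)]
tape_roll [(array([318., 157.]), 0.52)]
dropper_bottle [(array([370., 214.]), 0.67)]
petri_dish [(array([266., 162.]), 0.49)]
wrist -0.032590480777188485 [271.28553814   0.         255.60633612] [ 0.30488577 -0.49601839  0.37489636]
stand []
wash_tray []
carton []
bottle_a []
selector_grip []
tape_roll []
dropper_bottle []
petri_dish []
```

Run:
```python
import cv2
for n in('scene','top'):
    a=cv2.imread(f'pics/{n}0.png')
    r=a[120:320,80:400] if n=='scene' else a[110:290,80:400]
    cv2.imwrite(f'pics/{n}0z.png',cv2.resize(r,None,fx=2.5,fy=2.5,interpolation=cv2.INTER_CUBIC))
```

```text
(no output)
```

View pics/scene0z.png

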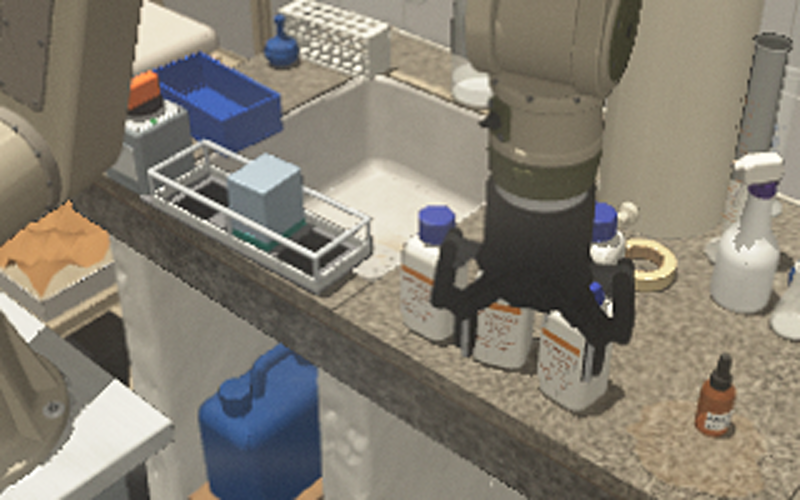

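View pics/top0z.png

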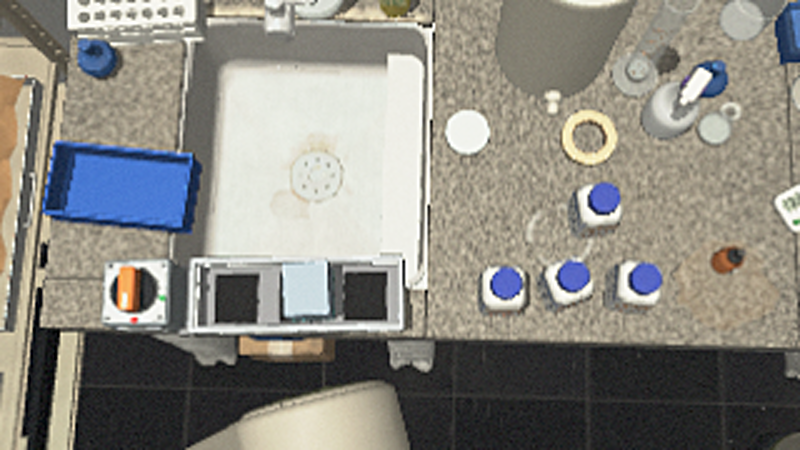

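View pics/wrist0.png

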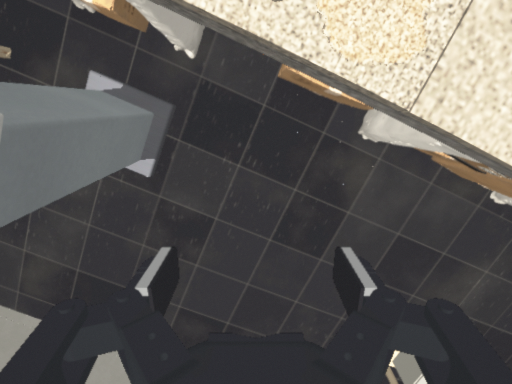

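The top view shows four bottles, with caps at about (282,223), (309,220), (337,222) and (321,189). The carton is at (202,225) in the trough. The selector is at (131,225) with its white end towards the robot, and the wash tray is at (128,185). Next I'll measure positions.

```bash
cat >> h.py <<'E'
def caps(c,z=0.148):
    b,g,r=[c['color'][:,:,i].astype(int) for i in range(3)]
    h=cv2.cvtColor(c['color'],cv2.COLOR_BGR2HSV)
    m=((h[:,:,0]>112)&(h[:,:,0]<130)&(h[:,:,1]>120)&(b>90)).astype(np.uint8)
    n,l,st,ce=cv2.connectedComponentsWithStats(m)
    return [(np.round(ce[i],1),st[i,4],np.round(atz(c,ce[i],z-.0)[:2],3)) for i in range(1,n) if st[i,4]>25]
def white_axis(c,px):
    pass
E
python3 - <<'E'
from h import *
c=shot('top')
for x in caps(c): print(x)
a=c['color']
for n,z in(('stand',.058),('wash_tray',.06),('carton',.093),('selector_grip',.13),('bottle_a',.1)):
    for d in env.cut_out('top',n):
        if d['p']<.4: continue
        m=d['region'].astype(np.uint8)
        r=cv2.minAreaRect(cv2.findNonZero(m)); bx=cv2.boxPoints(r)
        print(n,round(d['p'],2),m.sum(),np.round(d['location'],1),'c',np.round(atz(c,r[0],z)[:2],3),'corn',[list(np.round(atz(c,p,z)[:2],3)) for p in bx])
# project grid into zoom
z=cv2.resize(a[150:290,80:240],None,fx=5,fy=5,interpolation=cv2.INTER_CUBIC);cv2.imwrite('pics/topL.png',z[:600])
z=cv2.resize(a[170:270,250:390],None,fx=5.5,fy=5.5,interpolation=cv2.INTER_CUBIC);cv2.imwrite('pics/topR.png',z)
E
```

```text
(array([321.5, 188.8]), np.int32(106), array([ 0.555, -0.39 ]))
(array([309. , 220.1]), np.int32(116), array([ 0.452, -0.349]))
(array([282.1, 223. ]), np.int32(113), array([ 0.44 , -0.264]))
(array([337.8, 221.2]), np.int32(115), array([ 0.451, -0.441]))
stand 0.56 3177 [174.5 228.3] c [0.425 0.072] corn [[np.float64(0.47), np.float64(0.284)], [np.float64(0.489), np.float64(-0.132)], [np.float64(0.381), np.float64(-0.137)], [np.float64(0.363), np.float64(0.271)]]
carton 0.62 502 [203.  228.6] c [ 0.426 -0.004] corn [[np.float64(0.465), np.float64(0.033)], [np.float64(0.467), np.float64(-0.037)], [np.float64(0.388), np.float64(-0.041)], [np.float64(0.386), np.float64(0.028)]]
selector_grip 0.73 300 [131.7 224.1] c [0.419 0.215] corn [[np.float64(0.447), np.float64(0.248)], [np.float64(0.449), np.float64(0.187)], [np.float64(0.391), np.float64(0.182)], [np.float64(0.389), np.float64(0.242)]]
selector_grip 0.44 3219 [175.6 226.6] c [0.418 0.061] corn [[np.float64(0.462), np.float64(0.26)], [np.float64(0.479), np.float64(-0.131)], [np.float64(0.375), np.float64(-0.136)], [np.float64(0.3
[... 196 characters left out ...]
467)], [np.float64(0.41), np.float64(-0.398)]]
bottle_a 0.89 350 [279.5 225.8] c [ 0.436 -0.26 ] corn [[np.float64(0.468), np.float64(-0.23)], [np.float64(0.47), np.float64(-0.29)], [np.float64(0.404), np.float64(-0.29)], [np.float64(0.402), np.float64(-0.231)]]
bottle_a 0.86 369 [304.6 223.1] c [ 0.446 -0.343] corn [[np.float64(0.464), np.float64(-0.301)], [np.float64(0.488), np.float64(-0.366)], [np.float64(0.429), np.float64(-0.386)], [np.float64(0.405), np.float64(-0.321)]]
bottle_a 0.71 399 [313.1 192.8] c [ 0.551 -0.383] corn [[np.float64(0.588), np.float64(-0.35)], [np.float64(0.59), np.float64(-0.417)], [np.float64(0.514), np.float64(-0.416)], [np.float64(0.512), np.float64(-0.349)]]
```

View pics/topL.png

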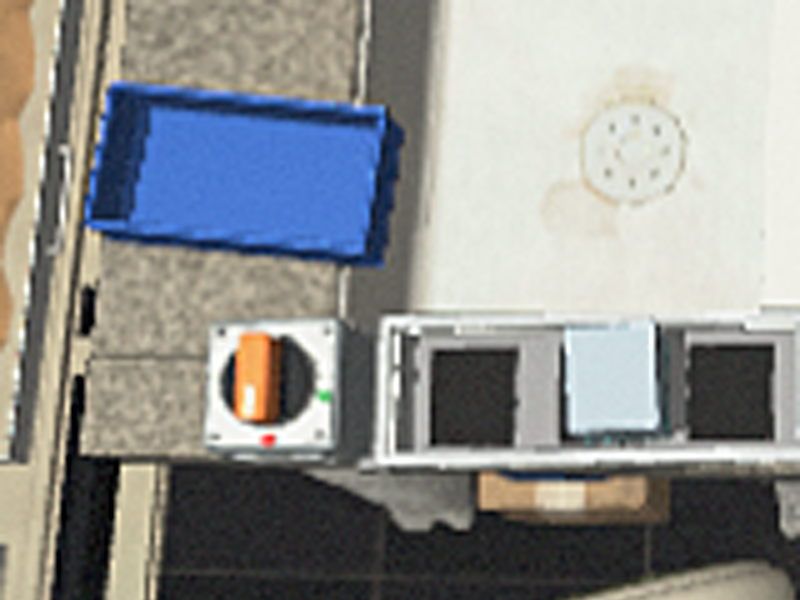

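View pics/topR.png

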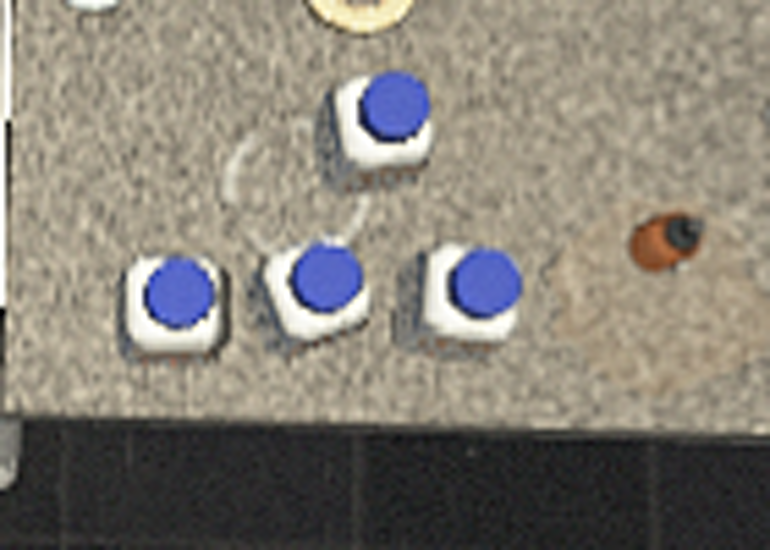

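```bash
cat >> h.py <<'E'
def box(c,img,x,y,yaw,sx,sy,z0,z1,col,off,s):
    R=np.array([[np.cos(yaw),-np.sin(yaw)],[np.sin(yaw),np.cos(yaw)]])
    for z in(z0,z1):
        P=[proj(c,[*(np.array([x,y])+R@[a*sx/2,b*sy/2]),z]) for a,b in((-1,-1),(1,-1),(1,1),(-1,1))]
        cv2.polylines(img,[np.int32((np.array(P)-off+.5)*s)],True,col if z==z1 else (255,255,0),1)
E
python3 - <<'E'
from h import *
c=shot('top')
f=lambda u,v,z:np.round(atz(c,(80+(u+.5)/5-.5,150+(v+.5)/5-.5),z)[:2],4)
print('post',[f(*p,.1) for p in((210,320),(343,320),(343,455),(206,455))])
print('rail',[f(*p,.058) for p in((380,318),(378,468))])
print('tray',[f(*p,.06) for p in((110,83),(388,107),(375,265),(88,225))])
print('carton',[f(*p,.093) for p in((564,327),(658,323),(660,430),(565,437))])
cs=shot('scene')
for n in('carton','wash_tray','selector_grip','stand'):
    for d in env.boxes_of('scene',n)[:1]: print(n,d['location'])
x,y,w=.419,.009,.03
R=lambda v:np.array([x,y])+np.array([[np.cos(w),-np.sin(w)],[np.sin(w),np.cos(w)]])@v
for nm,cc,off,sz in(('t',c,(80,150),5),('s',cs,(80,120),4)):
    h=(140,160) if nm=='t' else (120,200)
    img=cv2.resize(cc['color'][off[1]:off[1]+h[0],off[0]:off[0]+h[1]],None,fx=sz,fy=sz,interpolation=cv2.INTER_CUBIC)
    o=np.array(off)
    box(cc,img,x,y,w,.1,.29,0,.058,(0,0,255),o,sz)
    p=R([0,.205]);box(cc,img,*p,w,.088,.088,0,.1,(0,255,0),o,sz)
    cv2.imwrite(f'pics/fit_{nm}.png',img[:600])
E
```

```text
post [array([0.4623, 0.2632]), array([0.4647, 0.1762]), array([0.3762, 0.1686]), array([0.3739, 0.2569])]
rail [array([0.4728, 0.1619]), array([0.3714, 0.1549])]
tray [array([0.6322, 0.3611]), array([0.6208, 0.1677]), array([0.509 , 0.1677]), array([0.5313, 0.3651])]
carton [array([0.4651, 0.0313]), array([ 0.4695, -0.031 ]), array([ 0.3986, -0.0359]), array([0.3923, 0.0262])]
carton [186.5, 197.2]
wash_tray [165.2, 161.0]
selector_grip [137.6, 159.2]
stand [163.4, 200.1]
```

View pics/fit_t.png

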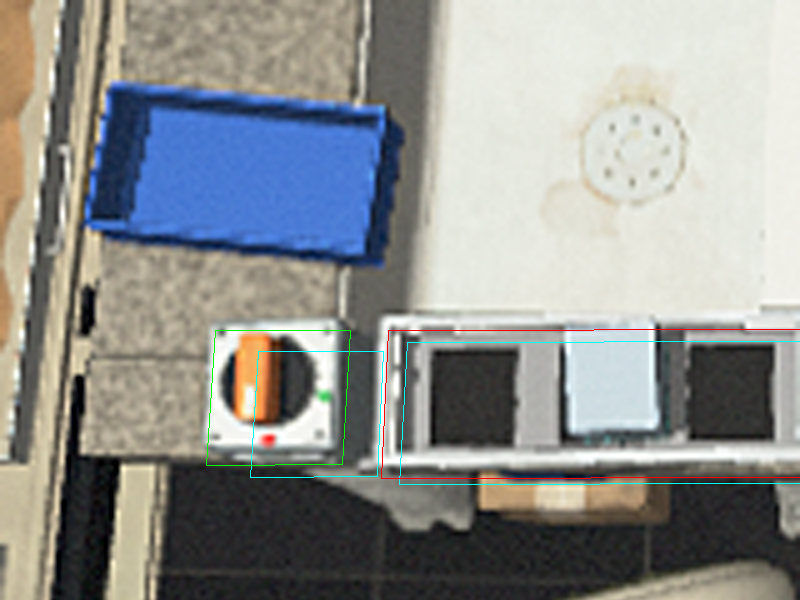

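View pics/fit_s.png

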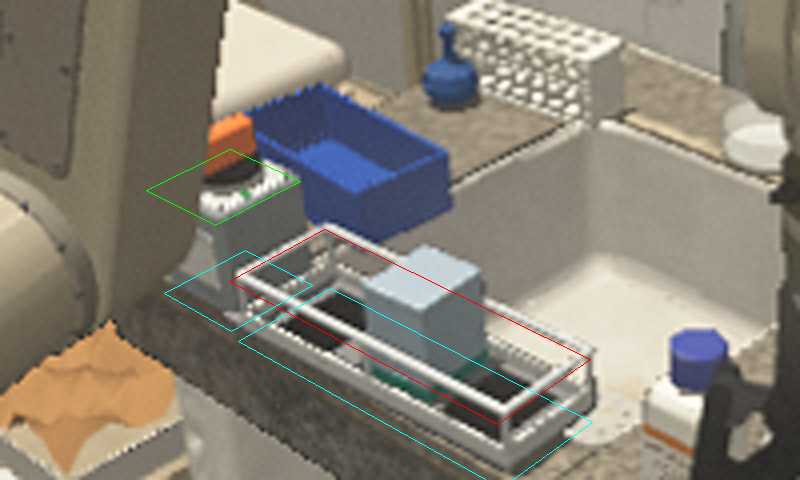

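Run:
```python
from h import *
from scipy.optimize import least_squares
c=shot('top');cs=shot('scene')
a=c['color'];cv2.imwrite('pics/topM.png',cv2.resize(a[200:260,110:260],None,fx=5,fy=5,interpolation=cv2.INTER_CUBIC))
T=lambda u,v:((u+.5)/5-.5+80,(v+.5)/5-.5+150)
S=lambda u,v:((u+.5)/4-.5+80,(v+.5)/4-.5+120)
obs=[(c,T(380,316),(.05,.145,.058)),(c,T(377,467),(-.05,.145,.058)),
(c,T(209,321),(.044,.249,.1)),(c,T(345,319),(.044,.161,.1)),(c,T(342,457),(-.044,.161,.1)),(c,T(204,457),(-.044,.249,.1)),
(cs,S(326,226),(.05,.145,.058)),(cs,S(592,350),(.05,-.145,.058)),(cs,S(505,413),(-.05,-.145,.058)),(cs,S(238,277),(-.05,.145,.058))]
def res(p):
    C,s=np.cos(p[2]),np.sin(p[2]);o=[]
    for cc,px,q in obs: o+=list(proj(cc,[p[0]+C*q[0]-s*q[1],p[1]+s*q[0]+C*q[1],q[2]])-px)
    return o
r=least_squares(res,[.42,.01,0]);print(r.x,np.round(r.fun.reshape(-1,2),1))
```

```text
[0.4281946  0.01254841 0.04450078] [[ 0.6  0.7]
 [ 0.1  0.1]
 [ 0.2  0.2]
 [-0.1  0.1]
 [-0.7 -0.7]
 [-0.4 -0.2]
 [ 0.2 -0.5]
 [ 1.1  0.1]
 [ 0.   0.4]
 [-1.1 -0.3]]
```

View pics/topM.png

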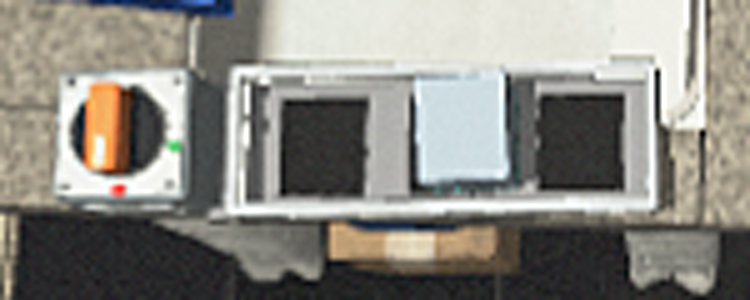

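```bash
python3 -m pendant '[[[0,0,-1],-1,-1],[[0,0,-1],-1,-1],[[0,0,-1],-1,-1],[[0,0,0],-1,-1],[[0,0,0],-1,-1],[[0,0,0],-1,-1],[[0,0,0],-1,-1],[[0,0,0],-1,-1],[[0,0,0],-1,-1],[[0,0,0],-1,-1],[[0,0,0],-1,-1],[[0,0,0],-1,-1]]' 40; python3 -c "
from h import *
s=env.get_state();print(s['joint_pos'],s['tcp_pos'])"
```

```text
clock: 3.55
tcp_pos: [0.2302, -0.527, 0.263]
orientation: [0.0, 0.67, 0.742, -0.0]
wrist_force: [0.7, -0.5, 1.0]
finger_gap: 0.0855
[-1.29859687e+00  3.05891732e-01  1.81660392e-01  1.44642288e+00
  1.20567539e-05  1.71132533e-01] [ 0.23015349 -0.52696827  0.26296013]
```

```bash
python3 -m pendant '[[[0,0,0],-1,-1],[[0,0,0],-1,-1],[[0,0,0],-1,-1],[[0,0,0],-1,-1],[[0,0,0],-1,-1],[[0,0,0],-1,-1],[[0,0,0],-1,-1],[[0,0,0],-1,-1],[[0,0,0],-1,-1],[[0,0,0],-1,-1],[[0,0,0],-1,-1],[[0,0,0],-1,-1]]' >/dev/null; python3 -m pendant '[[[0,0,0],-1,-1],[[0,0,0],-1,-1],[[0,0,0],-0.7,-1],[[-1,1,0],0,-1],[[-1,1,0],0,-1],[[-1,1,0],0,-1],[[-1,1,0],0,-1],[[-1,1,0],0,-1],[[-1,1,0],0,-1],[[-1,1,0],0,-1],[[-1,1,0],0,-1],[[-1,1,0],0,-1]]'
```

```text
clock: 6.55
tcp_pos: [0.3984, -0.3347, 0.263]
orientation: [0.0, -0.033, 0.999, -0.0]
wrist_force: [0.4, 0.0, -0.8]
finger_gap: 0.0854
```

```bash
python3 -m pendant '[[[-0.2,1,0],0,-1],[[-0.2,1,0],0,-1],[[-0.2,1,0],0,-1],[[-0.2,1,0],0,-1],[[-0.2,1,0],0,-1],[[-0.2,1,0],0,-1],[[-0.2,1,0],0,-1],[[-0.2,1,0],0,-1],[[-0.2,1,0],0,-1],[[-0.2,1,0],0,-1],[[-0.2,1,0],0,-1],[[-0.2,1,0],0,-1]]' >/dev/null; python3 -m pendant '[[[-0.2,1,0],0,-1],[[-0.1,1,0],0,-1],[[0,1,0],0,-1],[[0,1,0],0,-1],[[0,0.5,0.5],0,-1],[[0,0,1],0,-1],[[0,0,1],0,-1],[[0,0,0],0,-1],[[0,0,0],0,-1]]'
python3 - <<'E'
from h import *
c=shot('wrist','w1.png');c2=shot('top','t1.png')
E
```

```text
clock: 9.18
tcp_pos: [0.43, -0.0026, 0.2132]
orientation: [0.0, -0.033, 0.999, -0.0]
wrist_force: [0.5, 0.8, -0.2]
finger_gap: 0.0854
```

View pics/w1.png

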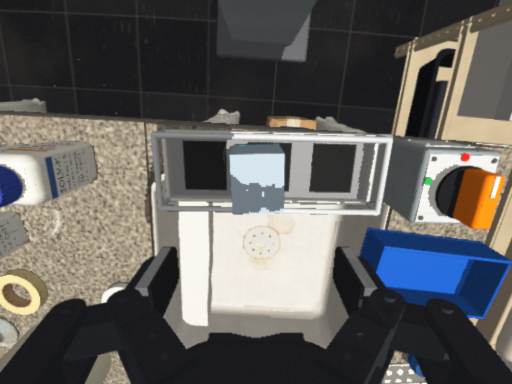

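Run:
```python
from h import *
c=shot('wrist');o=ray(c,(256,192));print(o)
img=cv2.resize(c['color'][110:240,130:330],None,fx=4,fy=4,interpolation=cv2.INTER_CUBIC)
box(c,img,.4314,-.0025,.07,.07,.06,.008,.093,(0,0,255),np.array([130,110]),4)
box(c,img,.4282,.0125,.0445,.1,.29,.022,.058,(0,255,0),np.array([130,110]),4)
cv2.imwrite('pics/w1f.png',img)
```

```text
(array([ 0.34992452, -0.00951308,  0.38548529]), array([ 0.30457649,  0.02124568, -0.95232757]))
```

View pics/w1f.png

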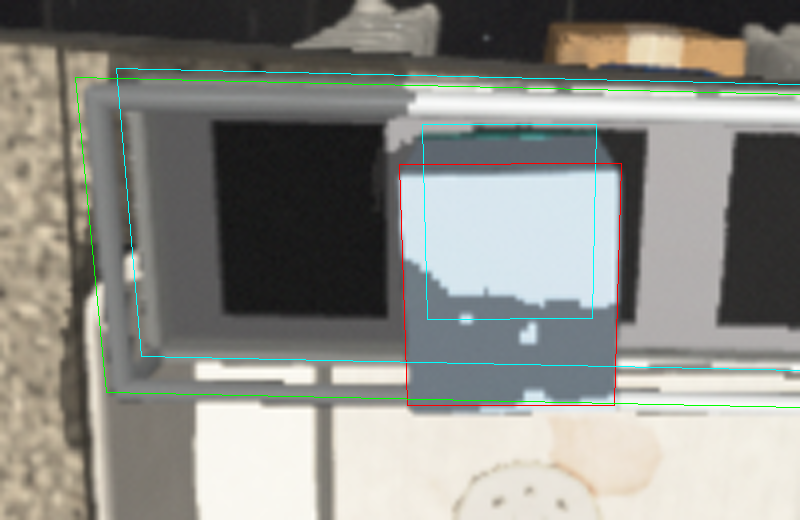

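The wrist overlay matches the carton and the stand to about 2 mm, so I'll descend and grip.

```bash
python3 -m pendant '[[[-0.1,0,1],0,-1],[[0,0,1],0,-1],[[0,0,1],0,-1],[[0,0,1],0,-1],[[0,0,1],0,-1],[[0,0,1],0,-1],[[0,0,1],0,-1],[[0,0,1],0,-1],[[0,0,0.5],0,-1],[[0,0,0],0,0],[[0,0,0],0,1],[[0,0,0],0,1]]' 25; python3 -m pendant '[[[0,0,0],0,1],[[0,0,0],0,1],[[0,0,0],0,1],[[0,0,-0.5],0,1],[[0,0,-1],0,1],[[0,0,-1],0,1],[[0,0,-1],0,1],[[0,0,-1],0,1]]'
```

```text
clock: 10.82
tcp_pos: [0.4326, -0.0026, 0.0436]
orientation: [0.001, -0.033, 0.999, -0.0]
wrist_force: [-0.4, 0.8, 1.0]
finger_gap: 0.0595
clock: 11.82
tcp_pos: [0.4314, -0.0024, 0.1337]
orientation: [-0.0, -0.033, 0.999, 0.0]
wrist_force: [-0.4, -0.0, -0.4]
finger_gap: 0.0599
```

```bash
python3 -m pendant '[[[0,0,-1],0,1],[[0,0,-1],0,1],[[0,0,-1],0,1],[[0,0,-1],0,1],[[-0.1,1,-1],0,1],[[-0.1,1,0],0,1],[[-0.1,1,0],0,1],[[-0.1,1,0],0,1],[[-0.1,1,0],0,1],[[-0.1,1,0],0,1],[[-0.1,1,0],0,1],[[-0.1,1,0],0,1]]'; python3 -m pendant '[[[-0.1,1,0],0,1],[[-0.1,1,0],0,1],[[-0.1,1,0],0,1],[[-0.1,1,0],0,1],[[-0.1,1,0],0,1],[[-0.1,1,0],0,1],[[-0.1,1,0],0,1],[[-0.1,1,0],0,1],[[0,0.8,0],0,1],[[0,0,0],0,1],[[0,0,0],0,1]]'
python3 - <<'E'
from h import *
c=shot('wrist','w2.png');c2=shot('top','t2.png')
E
```

```text
clock: 13.32
tcp_pos: [0.4367, 0.1588, 0.2329]
orientation: [-0.0, -0.033, 0.999, -0.0]
wrist_force: [0.4, -0.7, -0.7]
finger_gap: 0.0597
clock: 14.7
tcp_pos: [0.4414, 0.3347, 0.2327]
orientation: [-0.0, -0.033, 0.999, -0.0]
wrist_force: [-0.1, -0.4, -0.7]
finger_gap: 0.0593
```

View pics/w2.png

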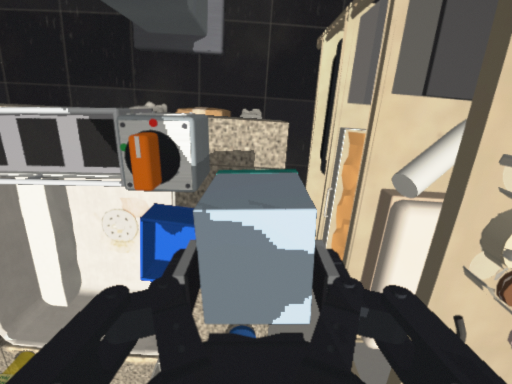

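View pics/t2.png

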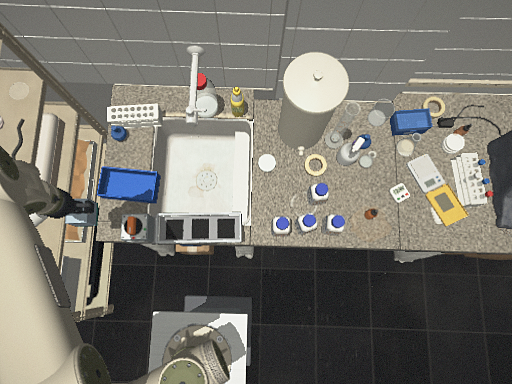

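Run:
```python
from h import *
c=shot('wrist')
for p in((289,125),(208,118)): print(atz(c,p,0))
print(atz(c,(316,200),0),[np.round(atz(c,(318,210),z),3) for z in (0,.1,.2)])
t=shot('top');
for u,v in((102,240),(104,150)): print(np.round(atz(t,(u,v),0),3))
```

```text
[0.38516881 0.377687   0.        ]
[0.38300214 0.26018602 0.        ]
[0.49720232 0.43237937 0.        ] [array([0.514, 0.438, 0.   ]), array([0.476, 0.411, 0.1  ]), array([0.439, 0.383, 0.2  ])]
[0.382 0.353 0.   ]
[0.709 0.382 0.   ]
```

```bash
python3 -m pendant '[[[0,-0.2,1],0,1],[[0,0,1],0,1],[[0,0,1],0,1],[[0,0,1],0,1],[[0,0,1],0,1],[[0,0,1],0,1],[[0,0,1],0,1],[[0,0,1],0,1],[[0,0,0.8],0,1],[[0,0,0.4],0,1],[[0,0,0.3],0,1],[[0,0,0.2],0,1]]'; python3 -m pendant '[[[0,0,0],0,1],[[0,0,0],0,1]]'
```

```text
clock: 16.4
tcp_pos: [0.4422, 0.331, 0.0389]
orientation: [0.0, -0.033, 0.999, 0.0]
wrist_force: [-0.2, 0.6, 0.5]
finger_gap: 0.06
clock: 16.65
tcp_pos: [0.4421, 0.3311, 0.0393]
orientation: [0.0, -0.033, 0.999, 0.0]
wrist_force: [-0.7, -0.7, -0.7]
finger_gap: 0.0595
```

```bash
python3 -m pendant '[[[0,0,0.15],0,1],[[0,0,0],0,1],[[0,0,0],0,-0.7],[[0,0,0],0,-0.7],[[0,0,0],0,-0.7],[[0,0,-0.4],0,-0.7],[[0,0,-1],0,-0.7],[[0,0,-1],0,-0.7],[[0,0,-1],0,-0.7],[[0,0,-1],0,-0.7],[[0,0,-1],0,-1],[[0,0,-1],0,-1]]'
python3 - <<'E'
from h import *
c=shot('wrist','w3.png')
for n in('carton',):
    for d in env.boxes_of('wrist',n): print(n,d)
for x in caps(shot('top')): print(x)
E
```

```text
clock: 18.15
tcp_pos: [0.4419, 0.3309, 0.1652]
orientation: [0.0, -0.033, 0.999, 0.0]
wrist_force: [-0.7, -0.4, -0.5]
finger_gap: 0.0853
carton {'location': [258.4, 187.5], 'p': 0.89}
(array([321.5, 188.7]), np.int32(107), array([ 0.555, -0.39 ]))
(array([309. , 220.1]), np.int32(116), array([ 0.452, -0.349]))
(array([282.1, 222.9]), np.int32(112), array([ 0.44 , -0.264]))
(array([337.8, 221.2]), np.int32(115), array([ 0.451, -0.441]))
```

View pics/w3.png

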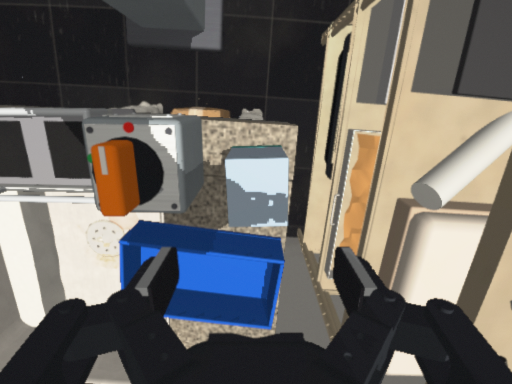

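```bash
python3 -m pendant '[[[0,0,-1],0,-1],[[0,0,-1],0,-1],[[0,0,-1],0,-1],[[0,0,-1],0,-1],[[-0.07,-1,-0.5],1,-1],[[-0.03,-1,0],1,-1],[[-0.14,-1,0],1,-1],[[-0.24,-0.97,0],1,-1],[[-0.34,-0.94,0],1,-1],[[-0.44,-0.9,0],1,-1],[[-0.53,-0.85,0],1,-1],[[-0.62,-0.79,0],1,-1]]'; python3 -m pendant '[[[-0.7,-0.72,0],1,-1],[[-0.77,-0.64,0],1,-1],[[-0.83,-0.56,0],1,-1],[[-0.88,-0.47,0],1,-1],[[-0.93,-0.37,0],1,-1],[[-0.96,-0.28,0],1,-1],[[-0.98,-0.17,0],1,-1],[[-1,-0.07,0],0.7,-1],[[-1,0,0],0,-1],[[-1,0,0],0,-1],[[-1,0,0],0,-1],[[-1,0,0],0,-1]]'
```

```text
clock: 19.8
tcp_pos: [0.4434, 0.17, 0.2528]
orientation: [-0.001, 0.378, 0.926, -0.0]
wrist_force: [0.5, -0.2, 0.1]
finger_gap: 0.0854
clock: 21.3
tcp_pos: [0.4424, -0.0698, 0.2529]
orientation: [-0.001, 0.71, 0.705, -0.0]
wrist_force: [0.7, -0.1, 0.5]
finger_gap: 0.0849
```

```bash
python3 -m pendant '[[[-1,0,0],0,-1],[[-1,0,0],0,-1],[[-1,0,0],0,-1],[[-1,0,0],0,-1],[[-1,0,0],0,-1],[[-1,0,0],0,-1],[[0,0,0],0,-1]]'
python3 - <<'E'
from h import *
c=shot('wrist','w4.png');c2=shot('top')
for x in caps(c2): print(x)
E
```

```text
clock: 22.18
tcp_pos: [0.4419, -0.1904, 0.2532]
orientation: [-0.0, 0.71, 0.704, -0.0]
wrist_force: [-0.0, 1.3, -0.7]
finger_gap: 0.0854
(array([321.5, 188.8]), np.int32(106), array([ 0.555, -0.39 ]))
(array([308.9, 220.1]), np.int32(116), array([ 0.451, -0.349]))
(array([282.1, 222.6]), np.int32(101), array([ 0.441, -0.264]))
(array([337.8, 221.2]), np.int32(115), array([ 0.451, -0.441]))
```

View pics/w4.png

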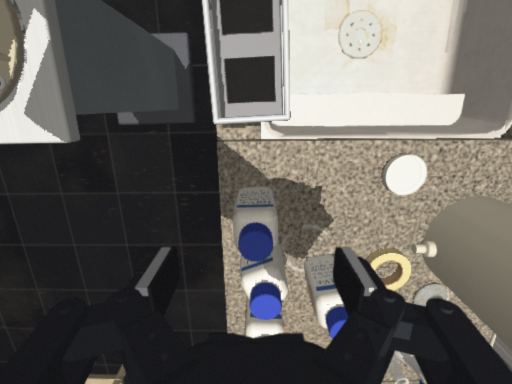

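Run:
```python
from h import *
c=shot('wrist')
for x in caps(c): print(x)
img=c['color'][170:340,200:380].copy();img=cv2.resize(img,None,fx=4,fy=4,interpolation=cv2.INTER_CUBIC)
for x,y,w in((.4405,-.264,.03),(.451,-.349,.35)): box(c,img,x,y,w,.058,.058,0,.11,(0,0,255),np.array([200,170]),4)
cv2.imwrite('pics/w4f.png',img[:600])
```

```text
(array([255.2, 246.3]), np.int32(792), array([ 0.441, -0.264]))
(array([264.4, 302.6]), np.int32(875), array([ 0.452, -0.343]))
(array([335.7, 320.6]), np.int32(414), array([ 0.544, -0.372]))
```

View pics/w4f.png

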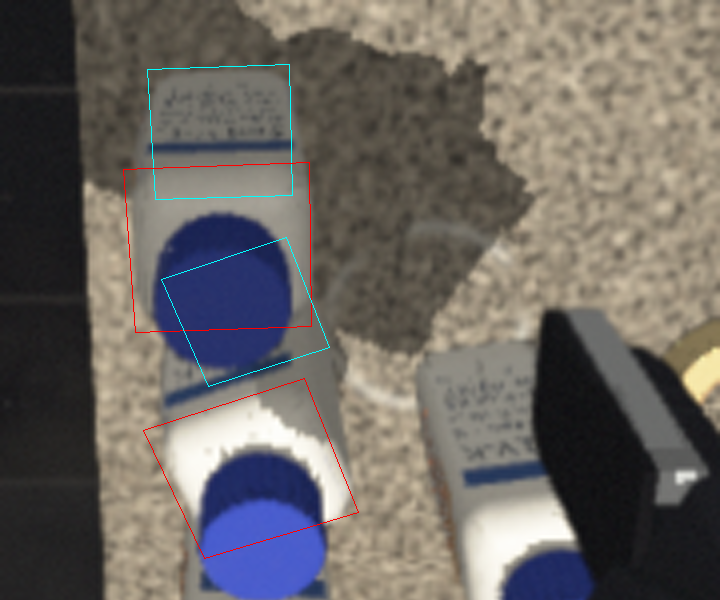

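```bash
python3 -m pendant '[[[-1,0,0],0,-1],[[-1,0,0],0,-1],[[-1,0,0.5],0,-1],[[-0.7,0,1],0,-1],[[0,0,1],0,-1],[[0,0,1],0,-1],[[0,0,1],0,-1],[[0,0,1],0,-1],[[0,0,1],0,-1],[[0,0,1],0,-1],[[0,0,1],0,-1],[[0,0,0],0,-1]]' 50;  python3 -m pendant '[[[0,0,0],0,0],[[0,0,0],0,1],[[0,0,0],0,1],[[0,0,0],0,1],[[0,0,0],0,1],[[0,0,-0.3],0,1],[[0,0,-1],0,1],[[0,0,-1],0,1],[[0,0,0],0,1],[[0,0,0],0,1],[[0,0,0],0,1]]'
for i in 1 2; do python3 -m pendant '[[[0,0,0],0,1]]'|grep wrist; done
```

```text
clock: 23.82
tcp_pos: [0.44, -0.2631, 0.0818]
orientation: [-0.002, 0.71, 0.704, -0.0]
wrist_force: [-0.4, 0.5, -0.4]
finger_gap: 0.0851
clock: 25.2
tcp_pos: [0.441, -0.2628, 0.1289]
orientation: [-0.001, 0.71, 0.705, -0.0]
wrist_force: [-0.4, 0.3, -0.4]
finger_gap: -0.0
wrist_force: [0.1, 0.3, 0.5]
wrist_force: [-0.3, -0.7, 0.5]
```

Run:
```python
from h import *
c=shot('wrist','w5.png');c2=shot('top','t5.png');s=shot('scene','s5.png')
for x in caps(c2): print(x)
```

```text
(array([310.9, 221.7]), np.int32(48), array([ 0.447, -0.355]))
(array([337.9, 221.1]), np.int32(113), array([ 0.451, -0.441]))
```

View pics/w5.png

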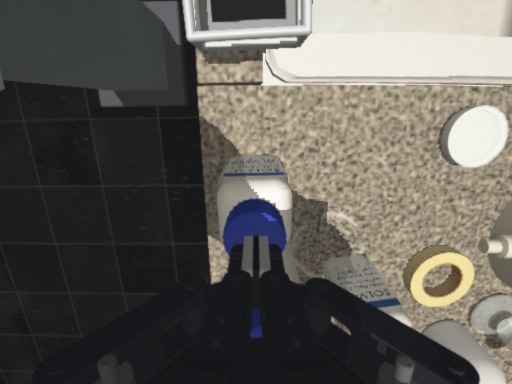

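View pics/s5.png

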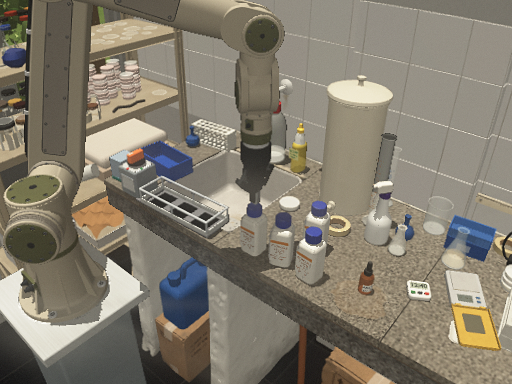

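Run:
```python
from h import *
c=shot('wrist')
s=env.get_state();T=s['tcp_pos'];print(T,s['finger_gap'],proj(c,T),proj(c,T+[0,0,.019]),ray(c,(256,192))[0])
for x in caps(c): print(x)
print(atz(c,(255,236),.148),atz(c,(255,200),.148), atz(c,(253,156),0))
cs=shot('scene')
for x in caps(cs): print(x)
cv2.imwrite('pics/s6.png',cv2.resize(cs['color'][150:300,210:350],None,fx=4,fy=4,interpolation=cv2.INTER_CUBIC))
```

```text
[ 0.44160611 -0.26332602  0.12986795] -9.135997344401241e-05 [254.77342486 226.00255338] [254.69233753 238.78139457] [ 0.44269386 -0.1838096   0.30174332]
(array([253.9, 227.4]), np.int32(1611), array([ 0.441, -0.256]))
(array([256. , 331.9]), np.int32(94), array([ 0.442, -0.339]))
[ 0.44180901 -0.26182885  0.148     ] [ 0.44199167 -0.23783226  0.148     ] [ 0.43947393 -0.23764901  0.        ]
(array([313.8, 231.2]), np.int32(102), array([ 0.452, -0.442]))
```

View pics/s6.png

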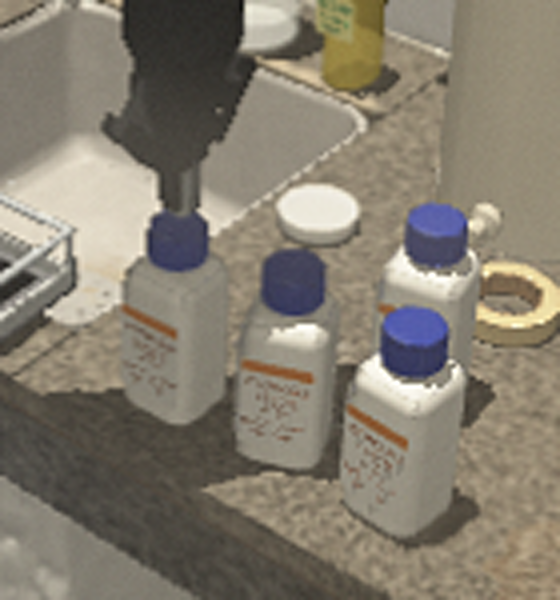

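```bash
python3 -m pendant '[[[0,0,-1],0,1],[[0,0,-1],0,-1],[[0,0,-1],0,-1],[[0,0,-1],0,-1],[[0,0,0],0,-1]]'
python3 - <<'E'
from h import *
c=shot('wrist','w7.png')
for x in caps(c): print(x)
img=cv2.resize(c['color'],None,fx=1.5,fy=1.5)
box(c,img,.4415,-.264,.0,.058,.058,0,.118,(0,0,255),np.array([0,0]),1.5)
cv2.imwrite('pics/w7.png',img)
E
```

```text
clock: 26.32
tcp_pos: [0.4425, -0.2641, 0.2113]
orientation: [0.002, 0.71, 0.705, 0.0]
wrist_force: [0.6, -0.1, 0.2]
finger_gap: 0.0723
(array([253.7, 195. ]), np.int32(1408), array([ 0.442, -0.263]))
(array([265.9, 276. ]), np.int32(969), array([ 0.453, -0.35 ]))
(array([260.7, 327.6]), np.int32(384), array([ 0.448, -0.417]))
```

View pics/w7.png

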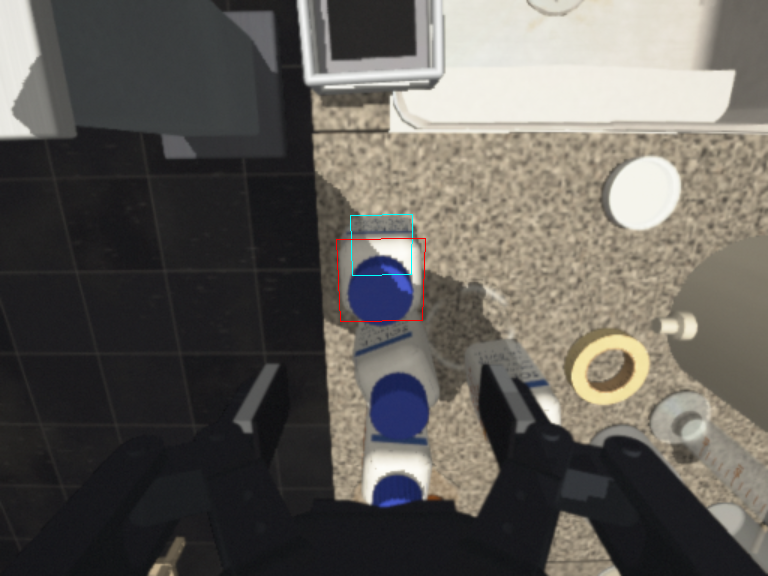

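```bash
python3 -m pendant '[[[0,0,1],0,-1],[[0,0,1],0,-1],[[0,0,1],0,-1],[[0,0,1],0,-1],[[0,0,1],0,-1],[[0,0,1],0,-1],[[0,0,0.4],0,-1],[[0,0,0.2],0,-1],[[0,0,0],0,-1]]' 70;  python3 -m pendant '[[[0,0,0],0,0],[[0,0,0],0,0.2],[[0,0,0],0,0.2],[[0,0,0],0,0.4]]';python3 - <<'E'
from h import *
c=shot('wrist','w8.png');c=shot('scene')
cv2.imwrite('pics/s8.png',cv2.resize(c['color'][150:300,210:350],None,fx=4,fy=4,interpolation=cv2.INTER_CUBIC))
E
```

```text
clock: 27.5
tcp_pos: [0.4417, -0.2634, 0.078]
orientation: [0.0, 0.71, 0.705, -0.0]
wrist_force: [-0.2, 0.4, -0.3]
finger_gap: 0.0852
clock: 28.0
tcp_pos: [0.4502, -0.2711, 0.0875]
orientation: [0.012, 0.71, 0.704, 0.001]
wrist_force: [-0.3, -3.3, 38.5]
finger_gap: 0.0261
```

View pics/w8.png

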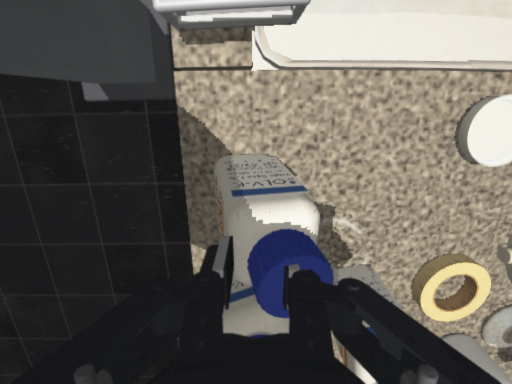

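View pics/s8.png

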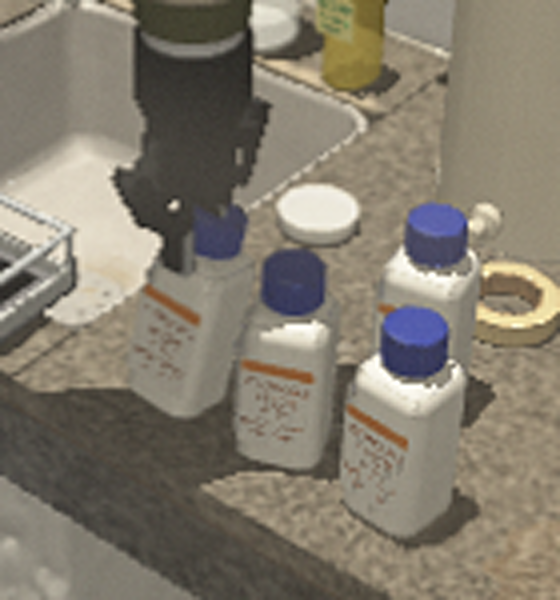

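```bash
python3 -m pendant '[[[0,0,0],0,-0.6],[[0,0,0],0,-1]]';python3 -m pendant '[[[0,0,-0.5],0,-1],[[0,0,-1],0,-1],[[0,0,0],0,-1],[[0,0,0],0,-1],[[0,0,0],0,-1]]';python3 - <<'E'
from h import *
c=shot('wrist','w9.png');c=shot('scene')
cv2.imwrite('pics/s9.png',cv2.resize(c['color'][150:300,210:350],None,fx=4,fy=4,interpolation=cv2.INTER_CUBIC))
E
```

```text
clock: 28.35
tcp_pos: [0.4456, -0.267, 0.0827]
orientation: [0.006, 0.71, 0.704, 0.0]
wrist_force: [0.1, -1.4, 4.3]
finger_gap: 0.0619
clock: 28.98
tcp_pos: [0.441, -0.2628, 0.107]
orientation: [-0.001, 0.71, 0.705, -0.0]
wrist_force: [-0.9, 0.1, 0.1]
finger_gap: 0.0853
```

View pics/w9.png

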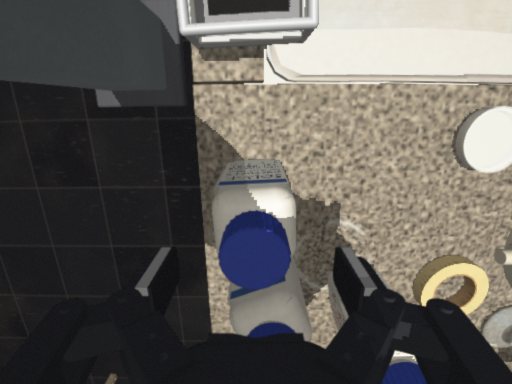

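View pics/s9.png

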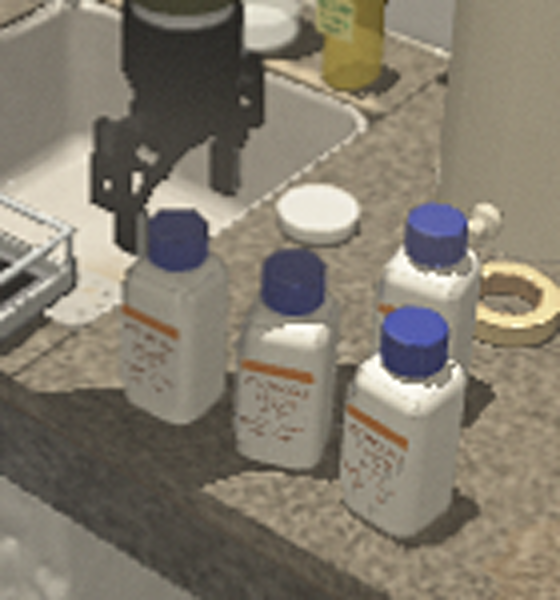

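Run:
```python
from h import *
c=shot('scene');w=shot('wrist')
T=env.get_state()['tcp_pos'];print(T)
q=lambda p:np.round((proj(c,p)-[210,150]+.5)*4)
for n,p in(('fingL tip',T+[-.043,0,.013]),('fingR tip',T+[.043,0,.013]),('tcp',T),('cap top',(.4415,-.264,.148)),('base',(.4415,-.264,0)),('base-x',(.4125,-.293,0))): print(n,q(p),np.round(proj(w,p)))
```

```text
[ 0.44135629 -0.26314063  0.10743207]
fingL tip [137. 288.] [189. 235.]
fingR tip [220. 230.] [321. 234.]
tcp [179. 274.] [255. 226.]
cap top [181. 225.] [255. 259.]
base [178. 397.] [255. 184.]
base-x [184. 436.] [229. 210.]
```

```bash
python3 -m pendant '[[[0,0,1],0,-1],[[0,0,0.5],0,-1],[[0,0,0],0,-1],[[0,0,0],0,-1]]';python3 -m pendant '[[[0,0,0.3],0,-1],[[0,0,0.2],0,-1],[[0,0,0],0,-1]]';python3 - <<'E'
from h import *
c=shot('wrist','w10.png');c=shot('scene')
cv2.imwrite('pics/s10.png',cv2.resize(c['color'][150:300,210:350],None,fx=4,fy=4,interpolation=cv2.INTER_CUBIC))
E
```

```text
clock: 29.68
tcp_pos: [0.4418, -0.2635, 0.0783]
orientation: [0.0, 0.71, 0.705, -0.0]
wrist_force: [0.3, 1.1, 0.8]
finger_gap: 0.0851
clock: 30.05
tcp_pos: [0.4413, -0.2631, 0.0675]
orientation: [-0.0, 0.71, 0.705, -0.0]
wrist_force: [-0.5, -0.6, 0.0]
finger_gap: 0.0857
```

View pics/w10.png

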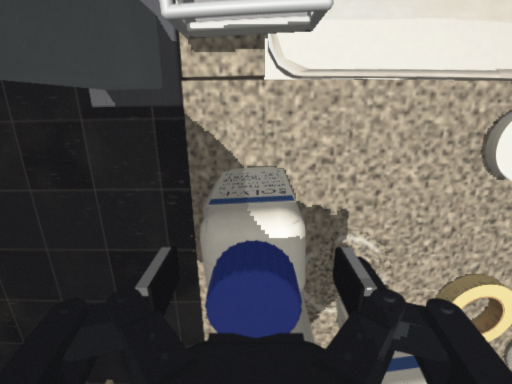

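View pics/s10.png

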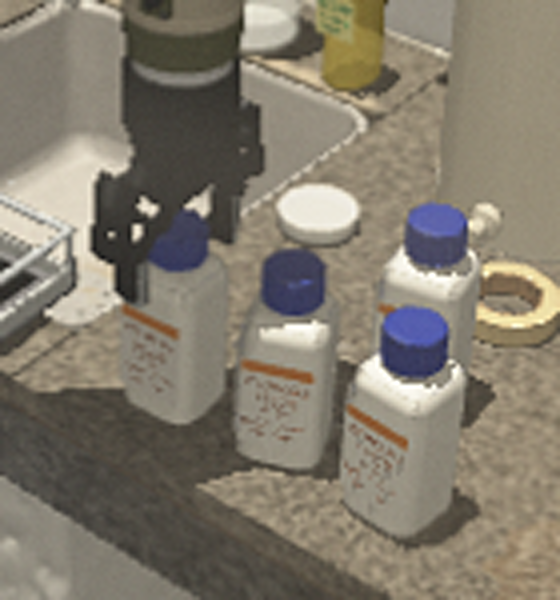

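```bash
python3 -m pendant '[[[0,0,0.2],0,-1],[[0,0,0],0,-1]]';python3 -m pendant '[[[0,0,0.2],0,-1],[[0,0,0],0,-1]]';python3 - <<'E'
from h import *
c=shot('scene')
cv2.imwrite('pics/s11.png',cv2.resize(c['color'][180:260,220:300],None,fx=7,fy=7,interpolation=cv2.INTER_CUBIC))
E
```

```text
clock: 30.4
tcp_pos: [0.4414, -0.2632, 0.0636]
orientation: [-0.0, 0.71, 0.705, -0.0]
wrist_force: [0.5, 1.4, -0.0]
finger_gap: 0.0855
clock: 30.65
tcp_pos: [0.4414, -0.2631, 0.0595]
orientation: [-0.0, 0.71, 0.705, -0.0]
wrist_force: [-0.7, -0.0, 1.0]
finger_gap: 0.0854
```

View pics/s11.png

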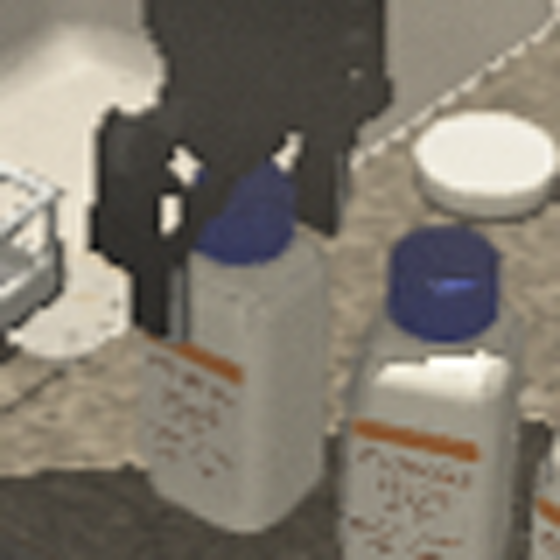

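```bash
python3 -m pendant '[[[0,0,0],0,0],[[0,0,0],0,0.2],[[0,0,0],0,0.4],[[0,0,0],0,0.4]]' 40
```

```text
clock: 31.2
tcp_pos: [0.4416, -0.2637, 0.0605]
orientation: [0.0, 0.71, 0.705, -0.0]
wrist_force: [-2.3, -0.1, 5.7]
finger_gap: 0.0566
```

```bash
python3 -m pendant '[[[0,0,0],0,1],[[0,0,0],0,1],[[0,0,-0.3],0,1],[[0,0,-0.5],0,1],[[0,0,-1],0,1],[[0,0,-1],0,1],[[0,0,0],0,1],[[0,0,0],0,1]]' 60; for i in 1 2; do python3 -m pendant '[[[0,0,0],0,1]]'|grep -e wrist -e gap; done
```

```text
clock: 32.2
tcp_pos: [0.4413, -0.263, 0.1152]
orientation: [-0.0, 0.71, 0.705, -0.0]
wrist_force: [0.2, 0.4, -5.0]
finger_gap: 0.0558
wrist_force: [1.0, 0.4, -5.1]
finger_gap: 0.0559
wrist_force: [-0.1, -0.4, -5.0]
finger_gap: 0.0557
```

Run:
```python
from h import *
c=shot('scene')
cv2.imwrite('pics/s12.png',cv2.resize(c['color'][150:300,210:350],None,fx=4,fy=4,interpolation=cv2.INTER_CUBIC))
```

```text
(no output)
```

View pics/s12.png

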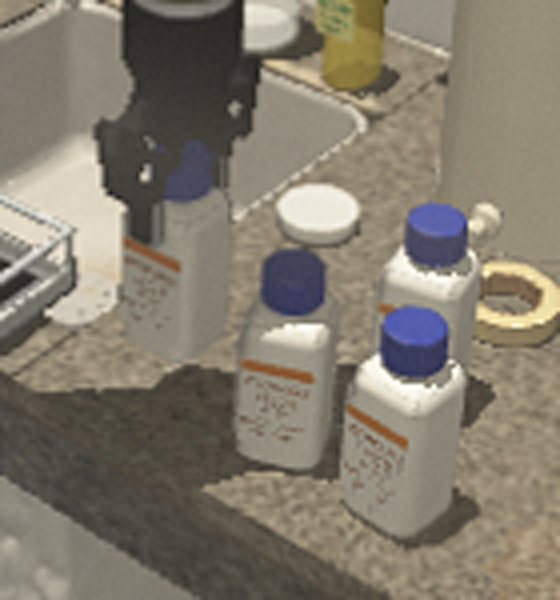

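```bash
python3 -m pendant '[[[0,0,-1],-0.5,1],[[0,0,-1],0,1],[[0,0,-1],0,1],[[1,0,0],0,1],[[1,0,0],0,1],[[1,0,0],0,1],[[1,0,0],0,1],[[1,0,0],0,1],[[1,0,0],0,1],[[1,0,0],0,1],[[1,0,0],0,1],[[1,0,0],0,1]]'; python3 -m pendant '[[[1,0,0],0,1],[[1,0,0],0,1],[[1,0,0],0,1],[[1,0,0],0,1],[[1,0,0],0,1],[[1,0,0],0,1],[[1,0,0],0,1],[[1,0,0],0,1],[[1,-0.1,0],0,1],[[0.8,0,0],0,1],[[0,0,0],0,1],[[0,0,0],0,1]]'
python3 - <<'E'
from h import *
c=shot('wrist','w13.png');c2=shot('top')
for x in caps(c2): print(x)
E
```

```text
clock: 34.0
tcp_pos: [0.4333, -0.0822, 0.176]
orientation: [0.0, 0.691, 0.723, 0.0]
wrist_force: [0.1, 0.3, -4.7]
finger_gap: 0.0561
clock: 35.5
tcp_pos: [0.4226, 0.1121, 0.1759]
orientation: [0.0, 0.691, 0.723, -0.0]
wrist_force: [0.7, -0.5, -4.2]
finger_gap: 0.0562
(array([321.5, 188.8]), np.int32(106), array([ 0.555, -0.39 ]))
(array([296.4, 218.5]), np.int32(114), array([ 0.455, -0.309]))
(array([337.9, 221.1]), np.int32(114), array([ 0.451, -0.441]))
```

View pics/w13.png

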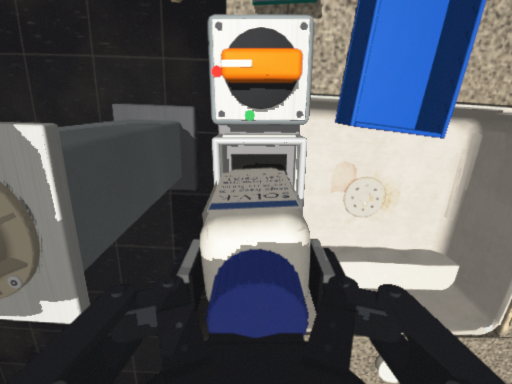

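```bash
python3 -m pendant '[[[0.05,0.05,1],0,1],[[0,0,1],0,1],[[0,0,1],0,1],[[0,0,1],0,1],[[0,0,0.5],0,1],[[0,0,0.4],0,1],[[0,0,0.2],0,1],[[0,0,0],0,1]]';for i in 1 2; do python3 -m pendant '[[[0,0,0.1],0,1],[[0,0,0],0,1]]'|grep -e wrist -e tcp; done
```

```text
clock: 36.6
tcp_pos: [0.4237, 0.1132, 0.074]
orientation: [0.0, 0.691, 0.723, 0.0]
wrist_force: [-0.2, 0.1, -3.5]
finger_gap: 0.0558
tcp_pos: [0.4237, 0.1133, 0.072]
wrist_force: [-0.2, -0.4, -5.1]
tcp_pos: [0.4234, 0.1132, 0.0698]
wrist_force: [0.2, -0.0, -4.4]
```

```bash
for i in 1 2; do python3 -m pendant '[[[0,0,0.1],0,1],[[0,0,0],0,1]]'|grep -e wrist -e tcp; done
```

```text
tcp_pos: [0.4238, 0.1132, 0.0687]
wrist_force: [-2.5, -0.9, 3.9]
tcp_pos: [0.4239, 0.1132, 0.0686]
wrist_force: [-8.2, -1.9, 22.4]
```

```bash
python3 -m pendant '[[[0,0,-0.1],0,0],[[0,0,0],0,-1],[[0,0,0],0,-1],[[0,0,-0.5],0,-1],[[0,0,-1],0,-1],[[0,0,-1],0,-1],[[0,0,-1],0,-1],[[0,0,-1],0,-1],[[0,0,-1],0,-1],[[0,0,-1],0,-1],[[0,0,-1],0,-1],[[-1,0,-1],0,-1]]';python3 -m pendant '[[[-1,0,0],0,-1],[[-1,0,0],0,-1],[[-1,0,0],0,-1],[[-1,0,0],0,-1],[[-1,0,0],0,-1],[[-1,0,0],0,-1],[[-1,0,0],0,-1],[[-1,0,0],0,-1],[[-1,0,0],0,-1],[[-1,0,0],0,-1],[[-1,0,0],0,-1],[[-1,0,0],0,-1]]';python3 -m pendant '[[[-1,0,0],0,-1],[[-1,0,0],0,-1],[[-1,0,0],0,-1],[[0,0,0],0,-1]]'
python3 - <<'E'
from h import *
c=shot('wrist','w14.png');c2=shot('top','t14.png')
for x in caps(c): print(x)
print()
for x in caps(c2): print(x)
E
```

```text
clock: 39.1
tcp_pos: [0.4246, 0.0937, 0.2392]
orientation: [0.0, 0.69, 0.724, 0.0]
wrist_force: [-0.4, -0.4, -0.2]
finger_gap: 0.0856
clock: 40.6
tcp_pos: [0.4354, -0.1472, 0.2385]
orientation: [0.0, 0.691, 0.723, 0.0]
wrist_force: [0.4, 1.6, 0.3]
finger_gap: 0.0855
clock: 41.1
tcp_pos: [0.4381, -0.208, 0.2377]
orientation: [-0.0, 0.692, 0.722, -0.0]
wrist_force: [0.4, -0.7, -0.4]
finger_gap: 0.0855
(array([267.8, 274.5]), np.int32(776), array([ 0.457, -0.309]))
(array([335.4, 321.2]), np.int32(416), array([ 0.543, -0.372]))

(array([321.5, 188.8]), np.int32(106), array([ 0.555, -0.39 ]))
(array([296.4, 218.4]), np.int32(108), array([ 0.456, -0.309]))
(array([337.8, 221.2]), np.int32(115), array([ 0.451, -0.441]))
(array([163.3, 224.7]), np.int32(116), array([0.424, 0.113]))
```

View pics/w14.png

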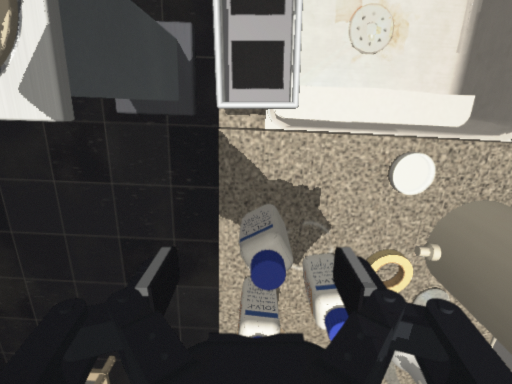

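View pics/t14.png

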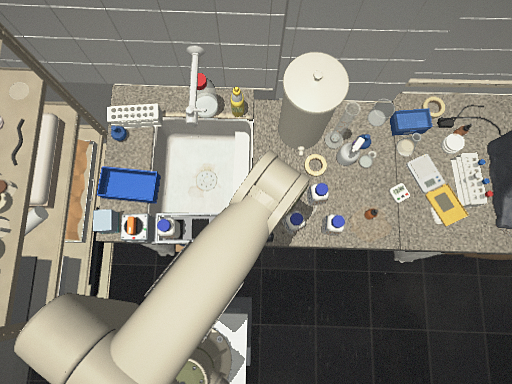

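```bash
cat >> h.py <<'E'
def ov(fn,bots,o=(200,170),wh=(180,150),s=4):
    c=shot('wrist');o=np.array(o)
    img=cv2.resize(c['color'][o[1]:o[1]+wh[1],o[0]:o[0]+wh[0]],None,fx=s,fy=s,interpolation=cv2.INTER_CUBIC)
    for x,y,w in bots: box(c,img,x,y,w,.058,.058,0,.11,(0,0,255),o,s)
    cv2.imwrite('pics/'+fn,img)
E
python3 -c "
from h import *
ov('w14f.png',[(.4565,-.309,.27)])"
```

```text
(no output)
```

View pics/w14f.png

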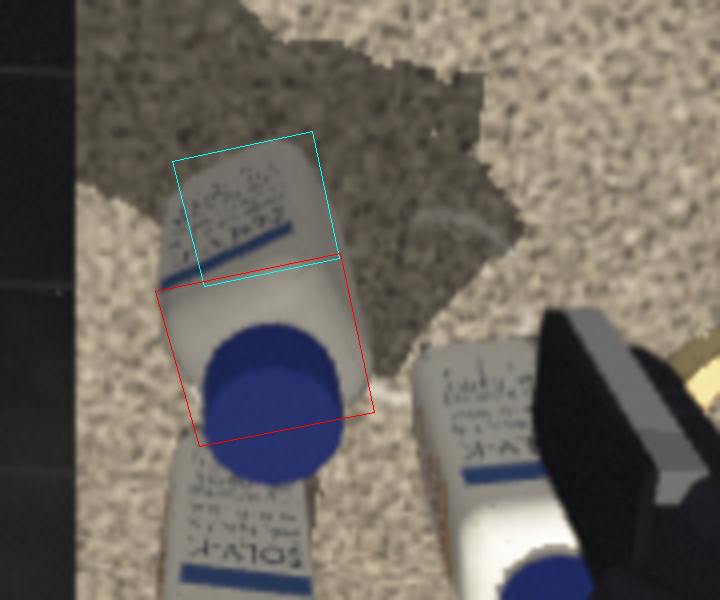

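```bash
python3 -c "
from h import *
ov('w14g.png',[(.4565,-.309,.43)])"
```

```text
(no output)
```

View pics/w14g.png

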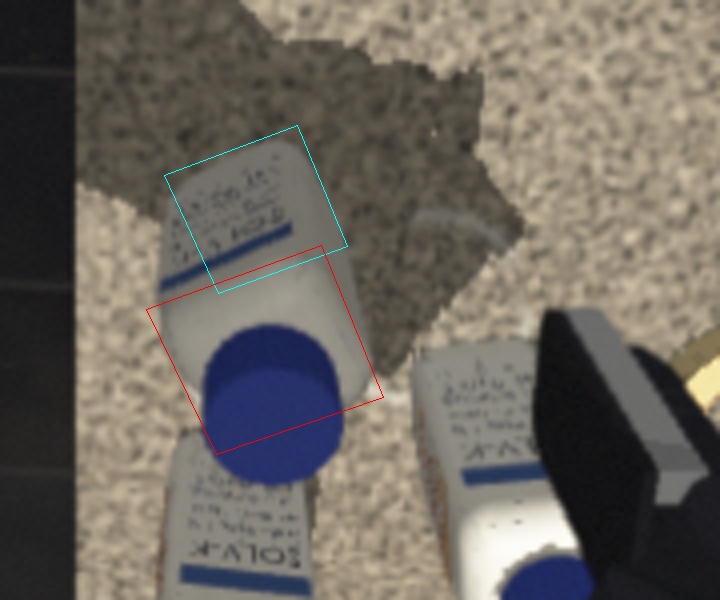

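```bash
python3 -m pendant '[[[-1,0.2,0],0,-1],[[-1,0.2,0],0,-1],[[-1,0.2,0],0,-1],[[-1,0.1,0],0,-1],[[-1,0,0],0,-1],[[-0.1,0,0],-1,-1],[[0,0,0],-1,-1],[[0,0,0.5],-1,-1],[[0,0,1],-0.7,-1],[[0,0,1],0,-1],[[0,0,0],0,-1]]' 40;python3 -c "
from h import *
ov('w15f.png',[(.4565,-.309,.43)],o=(160,120),wh=(200,180))"
```

```text
clock: 42.68
tcp_pos: [0.4556, -0.3076, 0.1864]
orientation: [-0.002, 0.539, 0.842, 0.0]
wrist_force: [-0.6, -0.3, -0.7]
finger_gap: 0.0852
```

View pics/w15f.png

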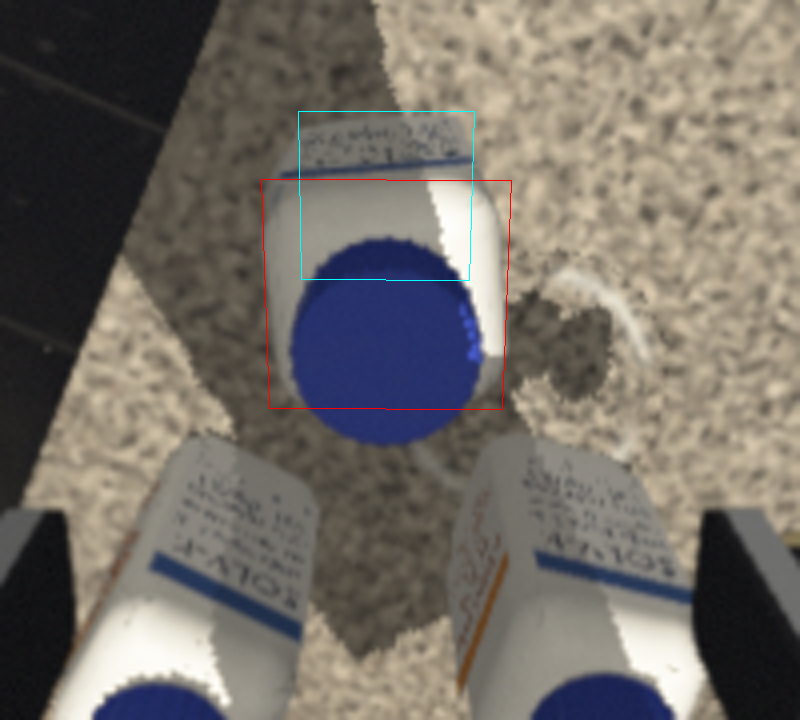

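```bash
python3 -m pendant '[[[0,0,1],-0.4,-1],[[0,0,1],0,-1],[[0,0,1],0,-1],[[0,0,1],0,-1],[[0,0,1],0,-1],[[0,0,1],0,-1],[[0,0,0.3],0,-1],[[0,0,0],0,0],[[0,0,0],0,0.2],[[0,0,0],0,0.4],[[0,0,0],0,1],[[0,0,0],0,1]]' 40; python3 -m pendant '[[[0,0,0],0,1],[[0,0,-0.3],0,1],[[0,0,-0.5],0,1],[[0,0,-1],0,1],[[0,0,-1],0,1],[[0,0,0],0,1],[[0,0,0],0,1]]' 60; for i in 1 2; do python3 -m pendant '[[[0,0,0],0,1]]'|grep -e wrist -e gap; done
```

```text
clock: 44.22
tcp_pos: [0.4574, -0.3087, 0.0635]
orientation: [0.001, 0.521, 0.853, -0.001]
wrist_force: [-1.3, -0.8, 5.6]
finger_gap: 0.0563
clock: 45.1
tcp_pos: [0.4563, -0.3073, 0.1172]
orientation: [-0.0, 0.521, 0.854, 0.0]
wrist_force: [0.4, 0.0, -4.0]
finger_gap: 0.0558
wrist_force: [-0.3, 0.2, -4.7]
finger_gap: 0.0559
wrist_force: [-0.4, 0.2, -3.0]
finger_gap: 0.056
```

```bash
python3 -m pendant '[[[0,0,-1],1,1],[[0,0,-1],1,1],[[0,0,-1],1,1],[[0,0,0],1,1],[[0,0,0],0.1,1],[[1,-0.1,0],0,1],[[1,-0.1,0],0,1],[[1,-0.1,0],0,1],[[1,-0.1,0],0,1],[[1,-0.1,0],0,1],[[1,-0.1,0],0,1],[[1,-0.1,0],0,1]]'; python3 -m pendant '[[[1,0,0],0,1],[[1,0,0],0,1],[[1,0,0],0,1],[[1,0,0],0,1],[[1,0,0],0,1],[[1,0,0],0,1],[[1,0,0],0,1],[[1,0,0],0,1],[[1,0,0],0,1],[[1,0,0],0,1],[[0.7,0,0],0,1],[[0,0,0],0,1]]'
python3 - <<'E'
from h import *
c=shot('wrist','w16.png');c2=shot('top')
for x in caps(c2): print(x)
E
```

```text
clock: 46.85
tcp_pos: [0.4361, -0.1671, 0.178]
orientation: [0.0, 0.691, 0.723, 0.0]
wrist_force: [-0.2, 0.8, -4.1]
finger_gap: 0.0554
clock: 48.35
tcp_pos: [0.4264, 0.0461, 0.1779]
orientation: [0.0, 0.69, 0.724, -0.0]
wrist_force: [-0.5, -0.6, -3.5]
finger_gap: 0.0554
(array([321.5, 188.7]), np.int32(107), array([ 0.555, -0.39 ]))
(array([337.9, 221.1]), np.int32(114), array([ 0.451, -0.441]))
```

View pics/w16.png

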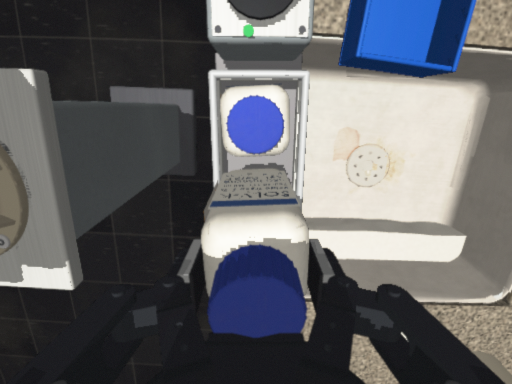

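```bash
python3 -m pendant '[[[-0.1,0,1],0,1],[[0,0,1],0,1],[[0,0,1],0,1],[[0,0,1],0,1],[[0,0,0.6],0,1],[[0,0,0.4],0,1],[[0,0,0.2],0,1],[[0,0,0],0,1]]';for i in 1 2; do python3 -m pendant '[[[0,0,0.1],0,1],[[0,0,0],0,1]]'|grep -e wrist -e tcp; done
```

```text
clock: 49.45
tcp_pos: [0.4269, 0.0432, 0.074]
orientation: [0.0, 0.691, 0.723, 0.0]
wrist_force: [-0.5, -0.9, -3.0]
finger_gap: 0.0558
tcp_pos: [0.4269, 0.0433, 0.0721]
wrist_force: [0.7, 0.4, -4.0]
tcp_pos: [0.4271, 0.043, 0.0717]
wrist_force: [-5.5, 0.1, 11.7]
```

```bash
python3 -m pendant '[[[0,0,-0.1],0,0],[[0,0,0],0,-1],[[0,0,0],0,-1],[[0,0,-0.5],0,-1],[[0,0,-1],0,-1],[[0,0,-1],0,-1],[[0,0,-1],0,-1],[[0,0,-1],0,-1],[[0,0,-1],0,-1],[[0,0,-1],0,-1],[[-1,0,-1],0,-1],[[-1,0,-1],0,-1]]';python3 -m pendant '[[[-1,0,0],0,-1],[[-1,0,0],0,-1],[[-1,0,0],0,-1],[[-1,0,0],0,-1],[[-1,0,0],0,-1],[[-1,0,0],0,-1],[[-1,0,0],0,-1],[[-1,0,0],0,-1],[[-1,0,0],0,-1],[[-1,0,0],0,-1],[[-1,0,0],0,-1],[[-1,0,0],0,-1]]';python3 -m pendant '[[[-1,0,0],0,-1],[[-1,0,0],0,-1],[[-1,0,0],0,-1],[[-1,0,0],0,-1],[[-1,0,0],0,-1],[[-1,0,0],0,-1],[[0,0,0],0,-1]]'
python3 - <<'E'
from h import *
c=shot('wrist','w17.png');c2=shot('top')
for x in caps(c): print(x)
print()
for x in caps(c2): print(x)
E
```

```text
clock: 51.45
tcp_pos: [0.4286, 0.0031, 0.2433]
orientation: [0.0, 0.691, 0.723, 0.0]
wrist_force: [1.4, -0.3, 0.5]
finger_gap: 0.0855
clock: 52.95
tcp_pos: [0.4394, -0.2377, 0.2419]
orientation: [0.0, 0.691, 0.723, -0.0]
wrist_force: [0.6, -0.7, -0.3]
finger_gap: 0.0853
clock: 53.82
tcp_pos: [0.4448, -0.358, 0.2415]
orientation: [-0.0, 0.691, 0.722, -0.0]
wrist_force: [-0.1, 0.5, 0.6]
finger_gap: 0.0854
(array([356.1, 217.6]), np.int32(1206), array([ 0.554, -0.387]))
(array([258.8, 258.6]), np.int32(833), array([ 0.453, -0.441]))

(array([163.3, 224.7]), np.int32(115), array([0.424, 0.113]))
(array([185.6, 224.4]), np.int32(114), array([0.427, 0.043]))
```

View pics/w17.png

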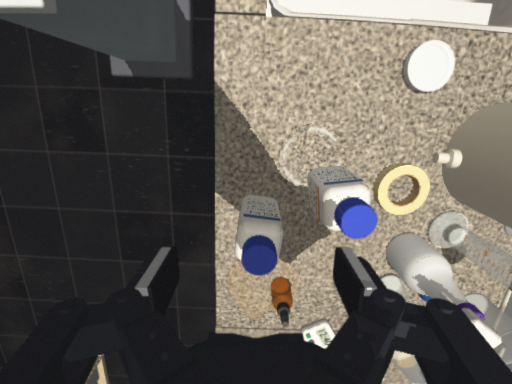

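```bash
python3 -m pendant '[[[-1,0,0],0,-1],[[-1,0.2,0],0,-1],[[-1,0,0],0,-1],[[-1,0,0],0,-1],[[-0.2,0,0.5],1,-1],[[0,0,1],0,-1],[[0,0,1],0,-1],[[0,0,0],0,-1]]' 40;python3 -c "
from h import *
ov('w18f.png',[(.4525,-.441,-.06)],o=(160,120),wh=(200,180))"
```

```text
clock: 54.92
tcp_pos: [0.4519, -0.4395, 0.1903]
orientation: [-0.002, 0.728, 0.686, 0.0]
wrist_force: [0.2, 0.2, 0.0]
finger_gap: 0.085
```

View pics/w18f.png

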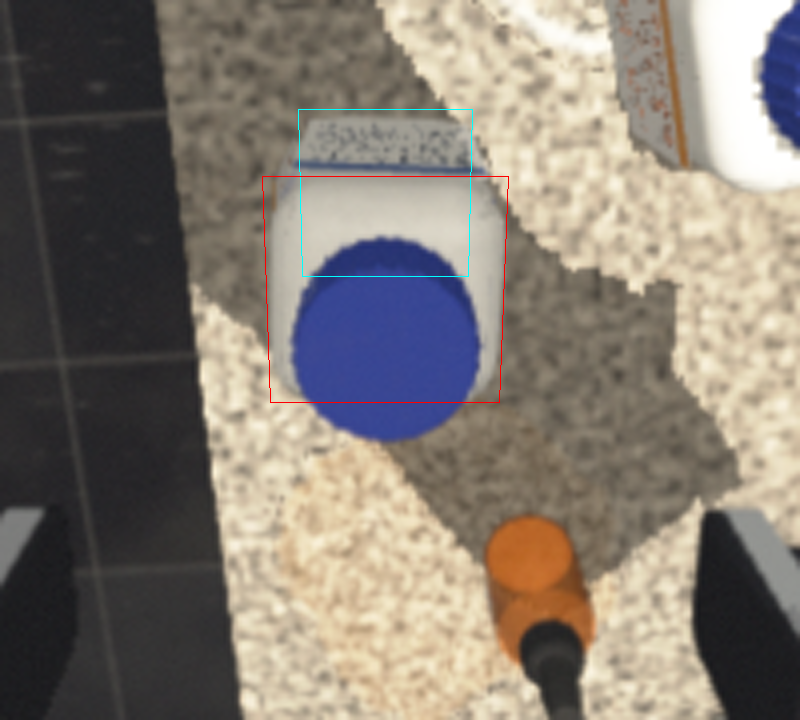

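```bash
python3 -m pendant '[[[0,0,1],0.3,-1],[[0,0,1],0,-1],[[0,0,1],0,-1],[[0,0,1],0,-1],[[0,0,1],0,-1],[[0,0,1],0,-1],[[0,0,0.4],0,-1],[[0,0,0],0,0],[[0,0,0],0,0.2],[[0,0,0],0,0.4],[[0,0,0],0,1],[[0,0,0],0,1]]' 40; python3 -m pendant '[[[0,0,0],0,1],[[0,0,-0.3],0,1],[[0,0,-0.5],0,1],[[0,0,-1],0,1],[[0,0,-1],0,1],[[0,0,0],0,1],[[0,0,0],0,1]]' 60; for i in 1 2; do python3 -m pendant '[[[0,0,0],0,1]]'|grep -e wrist -e gap; done
```

```text
clock: 56.48
tcp_pos: [0.4533, -0.4411, 0.0655]
orientation: [0.002, 0.739, 0.674, -0.0]
wrist_force: [-1.0, -1.4, 6.1]
finger_gap: 0.0557
clock: 57.35
tcp_pos: [0.4524, -0.4397, 0.1193]
orientation: [-0.0, 0.738, 0.674, 0.0]
wrist_force: [-0.3, -0.0, -0.2]
finger_gap: 0.0548
wrist_force: [0.7, -0.8, -0.3]
finger_gap: 0.0554
wrist_force: [0.6, -0.2, -0.5]
finger_gap: 0.055
```

```bash
python3 -m pendant '[[[0,0,-1],0,1],[[0,0,-1],0,1],[[0,0,-1],0,1],[[0,0,-1],0,1],[[0.5,0,-1],0,1],[[1,0,-1],0,1],[[1,0,-0.5],0,1],[[1,0,0],0,1],[[1,0,0],0,1],[[1,0,0],0,1],[[1,0,0],0,1],[[1,0,0],0,1]]'; python3 -m pendant '[[[1,0,0],0,1],[[1,0,0],0,1],[[1,0,0],0,1],[[1,0,0],0,1],[[1,0,0],0,1],[[1,0,0],0,1],[[1,0,0],0,1],[[1,0,0],0,1],[[1,0,0],0,1],[[1,0,0],0,1],[[1,0,0],0,1],[[1,0,0],0,1]]'; python3 -m pendant '[[[1,0,0],0,1],[[1,0,0],0,1],[[1,0,0],0,1],[[1,0,0],0,1],[[1,0,0],0,1],[[1,0,0],0,1],[[1,0,0],0,1],[[1,0,0],0,1],[[1,0.3,0],0,1],[[1,0.5,0],0,1],[[1,1,0],0,1],[[1,1,0],0,1]]'
```

```text
clock: 59.1
tcp_pos: [0.4663, -0.2892, 0.2497]
orientation: [-0.0, 0.738, 0.674, -0.0]
wrist_force: [0.7, 0.0, -1.2]
finger_gap: 0.0548
clock: 60.6
tcp_pos: [0.488, -0.0503, 0.2499]
orientation: [0.0, 0.738, 0.674, -0.0]
wrist_force: [0.2, 0.0, -0.4]
finger_gap: 0.0548
clock: 62.1
tcp_pos: [0.5664, 0.1837, 0.2499]
orientation: [0.0, 0.738, 0.674, 0.0]
wrist_force: [-0.0, 0.0, -0.9]
finger_gap: 0.0551
```

```bash
python3 -m pendant '[[[1,0,0],0,1],[[1,0,0],0,1],[[1,0,0],0,1],[[1,0,0],0,1],[[1,0,0],0,1],[[1,0,0],0,1],[[0.2,0,0],0,1],[[0,0,0],0,1]]'
python3 - <<'E'
from h import *
c=shot('wrist')
img=c['color'].copy();img=cv2.resize(img,None,fx=1.5,fy=1.5)
box(c,img,.573,.2655,-.08,.104,.194,0,.06,(0,0,255),np.array([0,0]),1.5)
box(c,img,.5766,.31,-.08,.058,.058,0.005,.01,(0,255,0),np.array([0,0]),1.5)
cv2.imwrite('pics/w19.png',img)
E
```

```text
clock: 63.1
tcp_pos: [0.5767, 0.306, 0.2496]
orientation: [0.0, 0.738, 0.674, -0.0]
wrist_force: [-0.0, -1.0, -1.9]
finger_gap: 0.0551
```

View pics/w19.png

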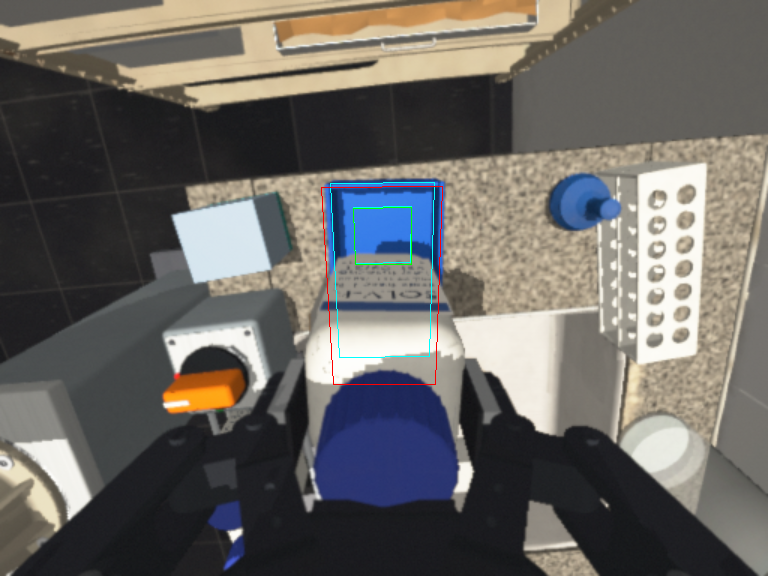

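```bash
python3 -m pendant '[[[0.1,0.1,1],0,1],[[0,0,1],0,1],[[0,0,1],0,1],[[0,0,1],0,1],[[0,0,1],0,1],[[0,0,1],0,1],[[0,0,1],0,1],[[0,0,0.8],0,1],[[0,0,0.6],0,1],[[0,0,0.2],0,1],[[0,0,0],0,1]]';for i in 1 2; do python3 -m pendant '[[[0,0,0.1],0,1],[[0,0,0],0,1]]'|grep -e wrist -e tcp; done
```

```text
clock: 64.53
tcp_pos: [0.5791, 0.3076, 0.078]
orientation: [0.0, 0.739, 0.674, 0.0]
wrist_force: [0.0, 0.2, -1.1]
finger_gap: 0.0552
tcp_pos: [0.5792, 0.3078, 0.0763]
wrist_force: [0.4, 0.3, -1.3]
tcp_pos: [0.5789, 0.3076, 0.0738]
wrist_force: [0.9, -1.5, -1.4]
```

```bash
for i in 1 2; do python3 -m pendant '[[[0,0,0.1],0,1],[[0,0,0],0,1]]'|grep -e wrist -e tcp; done
```

```text
tcp_pos: [0.5788, 0.3076, 0.0716]
wrist_force: [-0.6, -0.8, -0.5]
tcp_pos: [0.5791, 0.3077, 0.0707]
wrist_force: [-1.3, -0.8, 5.5]
```

```bash
python3 -m pendant '[[[0,0,-0.1],0,0],[[0,0,0],0,-1],[[0,0,0],0,-1],[[0,0,-0.5],0,-1],[[0,0,-1],0,-1],[[0,0,-1],0,-1],[[0,0,-1],0,-1],[[0,0,-1],0,-1],[[0,0,-1],0,-1],[[0,0,-1],0,-1],[[0,-1,-1],0,-1],[[-1,-1,-1],0,-1]]';python3 -m pendant '[[[-1,-0.5,0],0,-1],[[-1,0,0],0,-1],[[-1,0,0],0,-1],[[-1,0,0],0,-1],[[-1,0,0],0,-1],[[-1,0,0],0,-1],[[-1,0,0],0,-1],[[-1,0,0],0,-1],[[-1,0,0],0,-1],[[-1,0,0],0,-1],[[-1,0,0],0,-1],[[-1,0,0],0,-1]]';python3 -m pendant '[[[-1,0,0],0,-1],[[-1,0,0],0,-1],[[-1,0,0],0,-1],[[-1,0,0],0,-1],[[-1,0,0],0,-1],[[-1,0,0],0,-1],[[-1,0,0],0,-1],[[-1,0.5,0],0,-1],[[-1,1,0],0,-1],[[-1,1,0],0,-1],[[-1,1,0],0,-1],[[-1,1,0],0,-1]]'
python3 - <<'E'
from h import *
c=shot('wrist','w20.png');c2=shot('top','t20.png')
for x in caps(c): print(x)
print()
for x in caps(c2): print(x)
E
```

```text
clock: 67.03
tcp_pos: [0.5359, 0.2921, 0.2428]
orientation: [-0.0, 0.738, 0.675, -0.0]
wrist_force: [-0.4, 0.5, 1.8]
finger_gap: 0.0853
clock: 68.53
tcp_pos: [0.5053, 0.0519, 0.2419]
orientation: [0.0, 0.739, 0.674, 0.0]
wrist_force: [1.2, -0.6, -0.5]
finger_gap: 0.0856
clock: 70.03
tcp_pos: [0.5744, -0.1956, 0.2416]
orientation: [0.0, 0.739, 0.674, 0.0]
wrist_force: [0.5, -0.5, -0.8]
finger_gap: 0.0857
(array([253.8, 326.2]), np.int32(536), array([ 0.557, -0.374]))

(array([107. , 175.5]), np.int32(121), array([0.579, 0.307]))
(array([321.5, 188.8]), np.int32(105), array([ 0.555, -0.39 ]))
(array([162.6, 224.3]), np.int32(98), array([0.425, 0.116]))
```

View pics/t20.png

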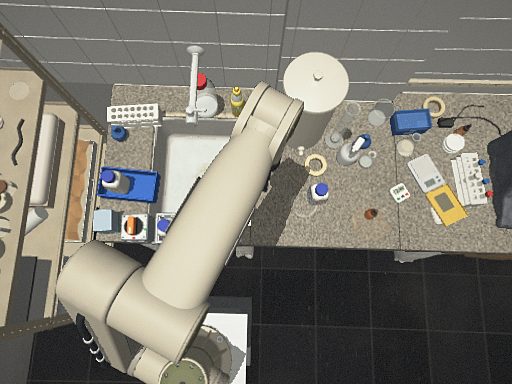

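```bash
python3 -m pendant '[[[-1,0,0],0,-1],[[-1,0,0],0,-1],[[-1,0,0],0,-1],[[-1,0,0],0,-1],[[-1,0,0],0,-1],[[-1,0,0],0,-1],[[-1,0,0],0,-1],[[-1,0,0],0,-1],[[-1,0,0.5],0,-1],[[-0.7,0,1],0,-1],[[0,0,1],0,-1],[[0,0,0],0,-1]]' 40;python3 -c "
from h import *
for x in caps(shot('wrist')): print(x)
ov('w21f.png',[(.556,-.390,.06)],o=(160,120),wh=(200,180))"
```

```text
clock: 71.62
tcp_pos: [0.5545, -0.3869, 0.1891]
orientation: [-0.002, 0.739, 0.674, -0.0]
wrist_force: [-0.4, 0.0, 0.1]
finger_gap: 0.0853
(array([258.2, 206.1]), np.int32(1815), array([ 0.557, -0.388]))
```

View pics/w21f.png

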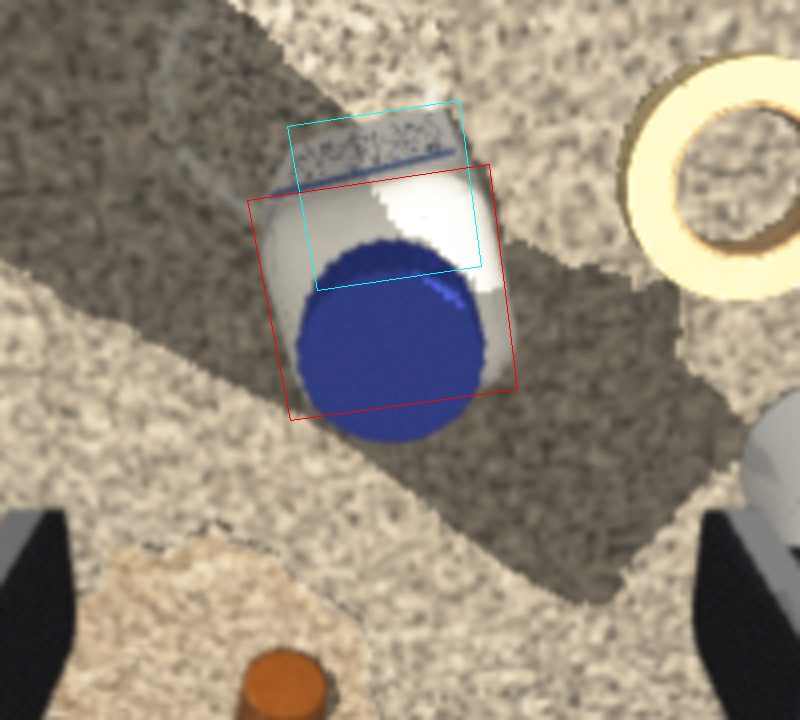

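```bash
python3 -m pendant '[[[-0.1,0.1,0],-1,-1],[[0,0,1],-0.9,-1],[[0,0,1],0,-1],[[0,0,1],0,-1],[[0,0,1],0,-1],[[0,0,1],0,-1],[[0,0,1],0,-1],[[0,0,0.3],0,-1],[[0,0,0],0,0],[[0,0,0],0,0.2],[[0,0,0],0,0.4],[[0,0,0],0,1]]' 40; python3 -m pendant '[[[0,0,0],0,1],[[0,0,0],0,1],[[0,0,-0.3],0,1],[[0,0,-0.5],0,1],[[0,0,-1],0,1],[[0,0,-1],0,1],[[0,0,0],0,1],[[0,0,0],0,1]]' 60; for i in 1 2 3; do python3 -m pendant '[[[0,0,0],0,1]]'|grep -e wrist -e gap; done
```

```text
clock: 73.22
tcp_pos: [0.5586, -0.3903, 0.0678]
orientation: [0.002, 0.668, 0.744, -0.0]
wrist_force: [-0.2, -0.1, 6.1]
finger_gap: 0.0558
clock: 74.22
tcp_pos: [0.5574, -0.3891, 0.1213]
orientation: [-0.0, 0.668, 0.744, -0.0]
wrist_force: [0.1, 0.5, -1.5]
finger_gap: 0.055
wrist_force: [0.1, 0.0, -2.0]
finger_gap: 0.0551
wrist_force: [-0.5, -0.2, 0.0]
finger_gap: 0.0552
wrist_force: [0.5, -0.1, -0.3]
finger_gap: 0.0547
```

```bash
python3 -m pendant '[[[0,0,-1],1,1],[[0,0,-1],0.85,1],[[0,0,-1],0,1],[[0,0,-1],0,1],[[0,-1,-1],0,1],[[0.5,-1,-1],0,1],[[1,-1,-0.5],0,1],[[1,0,0],0,1],[[1,0,0],0,1],[[1,0,0],0,1],[[1,0,0],0,1],[[1,0,0],0,1]]'; python3 -m pendant '[[[1,0,0],0,1],[[1,0,0],0,1],[[1,0,0],0,1],[[1,0,0],0,1],[[1,0,0],0,1],[[1,0,0],0,1],[[1,0,0],0,1],[[1,0,0],0,1],[[1,0,0],0,1],[[1,0,0],0,1],[[1,0,0],0,1],[[1,0,0],0,1]]'; python3 -m pendant '[[[1,0,0],0,1],[[1,0,0],0,1],[[1,0,0],0,1],[[1,0,0],0,1],[[1,0,0],0,1],[[1,0,0],0,1],[[1,0,0],0,1],[[1,0,0],0,1],[[1,0,0],0,1],[[1,0.5,0],0,1],[[1,0.5,0],0,1],[[0,0,0],0,1]]'
```

```text
clock: 76.1
tcp_pos: [0.5092, -0.2531, 0.2515]
orientation: [-0.0, 0.737, 0.676, -0.0]
wrist_force: [0.2, 0.0, 0.0]
finger_gap: 0.055
clock: 77.6
tcp_pos: [0.5295, -0.0142, 0.2519]
orientation: [0.0, 0.737, 0.676, -0.0]
wrist_force: [1.1, -0.9, -0.7]
finger_gap: 0.055
clock: 79.1
tcp_pos: [0.5686, 0.2035, 0.2512]
orientation: [-0.0, 0.736, 0.677, -0.0]
wrist_force: [-0.1, -0.8, -0.7]
finger_gap: 0.055
```

```bash
python3 -m pendant '[[[0.9,0.1,0],0,1],[[0,0,0],0,1]]'
python3 - <<'E'
from h import *
c=shot('wrist')
img=c['color'].copy();img=cv2.resize(img,None,fx=1.5,fy=1.5)
box(c,img,.575,.2675,-.08,.104,.194,0,.06,(0,0,255),np.array([0,0]),1.5)
cv2.imwrite('pics/w22.png',img)
E
```

```text
clock: 79.35
tcp_pos: [0.5717, 0.2207, 0.2518]
orientation: [-0.0, 0.736, 0.677, 0.0]
wrist_force: [-1.4, 0.1, -0.6]
finger_gap: 0.0549
```

View pics/w22.png

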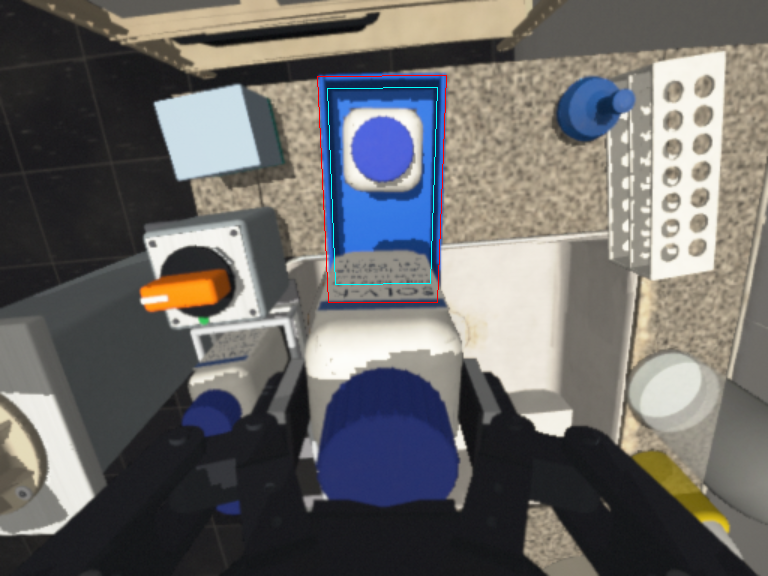

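```bash
python3 -m pendant '[[[0.1,0,1],0,1],[[0,0,1],0,1],[[0,0,1],0,1],[[0,0,1],0,1],[[0,0,1],0,1],[[0,0,1],0,1],[[0,0,1],0,1],[[0,0,0.8],0,1],[[0,0,0.6],0,1],[[0,0,0.2],0,1],[[0,0,0],0,1]]';for i in 1 2 3; do python3 -m pendant '[[[0,0,0.1],0,1],[[0,0,0],0,1]]'|grep -e wrist -e tcp; done
```

```text
clock: 80.78
tcp_pos: [0.572, 0.2217, 0.08]
orientation: [0.0, 0.737, 0.676, 0.0]
wrist_force: [0.3, 0.4, -0.0]
finger_gap: 0.055
tcp_pos: [0.5722, 0.2218, 0.0783]
wrist_force: [0.1, -1.1, -1.2]
tcp_pos: [0.5719, 0.2217, 0.0758]
wrist_force: [0.7, -1.3, -0.8]
tcp_pos: [0.5718, 0.2216, 0.0736]
wrist_force: [0.7, -0.8, -0.4]
```

```bash
for i in 1 2; do python3 -m pendant '[[[0,0,0.1],0,1],[[0,0,0],0,1]]'|grep -e wrist -e tcp; done
```

```text
tcp_pos: [0.5721, 0.2218, 0.073]
wrist_force: [-1.6, -0.9, 5.5]
tcp_pos: [0.5722, 0.222, 0.0729]
wrist_force: [-5.7, -1.2, 16.1]
```

```bash
python3 -m pendant '[[[0,0,-0.1],0,0],[[0,0,0],0,-1],[[0,0,0],0,-1],[[0,0,-0.5],0,-1],[[0,0,-1],0,-1],[[0,0,-1],0,-1],[[0,0,-1],0,-1],[[0,0,-1],0,-1],[[0,0,-1],0,-1],[[0,0,-1],0,-1],[[0,-1,-1],0,-1],[[0,-1,-1],0,-1]]';python3 -m pendant '[[[0,-1,-1],0,-1],[[0,-1,0],0,-1],[[0,-1,0],0,-1],[[0,-1,0],0,-1],[[0,-1,0],0,-1],[[0,-0.7,0],-1,-1],[[0,0,0],-1,-1],[[0,0,0],-1,-1],[[0,0,0],-1,-1],[[0,0,0],-1,-1],[[0,0,0],-1,-1],[[0,0,0],-1,-1]]';python3 -m pendant '[[[0,0,0],-1,-1],[[0,0,0],-1,-1],[[0,0,0],-1,-1],[[0,0,0],-1,-1],[[0,0,0],-1,-1],[[0,0,0],-1,-1],[[0,0,0],-1,-1],[[0,0,0],-1,-1],[[0,0,0],-1,-1],[[0,0,0],-0.25,-1],[[0,0,0],0,-1],[[0,0,0],0,-1]]'
python3 - <<'E'
from h import *
c=shot('wrist');print(env.get_state()['joint_pos'])
img=c['color'].copy();img=cv2.resize(img,None,fx=1.5,fy=1.5)
for z in(.1,):box(c,img,.419,.2173,.0445,.088,.088,0,.1,(0,255,0),np.array([0,0]),1.5)
box(c,img,.419,.2173,.0445,.056,.02,.108,.14,(0,0,255),np.array([0,0]),1.5)
cv2.imwrite('pics/w23.png',img)
t=shot('top')
for x in caps(t): print(x)
E
```

```text
clock: 83.52
tcp_pos: [0.5318, 0.225, 0.2428]
orientation: [0.0, 0.737, 0.676, 0.0]
wrist_force: [0.5, 0.5, 0.1]
finger_gap: 0.0853
clock: 85.02
tcp_pos: [0.4182, 0.2349, 0.2626]
orientation: [0.0, 0.444, 0.896, 0.0]
wrist_force: [-0.5, 0.3, -0.6]
finger_gap: 0.0855
clock: 86.52
tcp_pos: [0.4185, 0.2349, 0.262]
orientation: [0.0, -0.022, 1.0, -0.0]
wrist_force: [0.0, 0.1, -0.3]
finger_gap: 0.0854
[ 3.43976720e-01  1.16446772e-01 -6.00515873e-02  1.39429734e+00
 -9.83660623e-05  2.99496744e-01]
(array([107. , 175.5]), np.int32(121), array([0.579, 0.307]))
(array([133.3, 178.5]), np.int32(116), array([0.571, 0.222]))
(array([163.1, 224.6]), np.int32(105), array([0.424, 0.114]))
(array([185.5, 224.4]), np.int32(115), array([0.426, 0.043]))
```

View pics/w23.png

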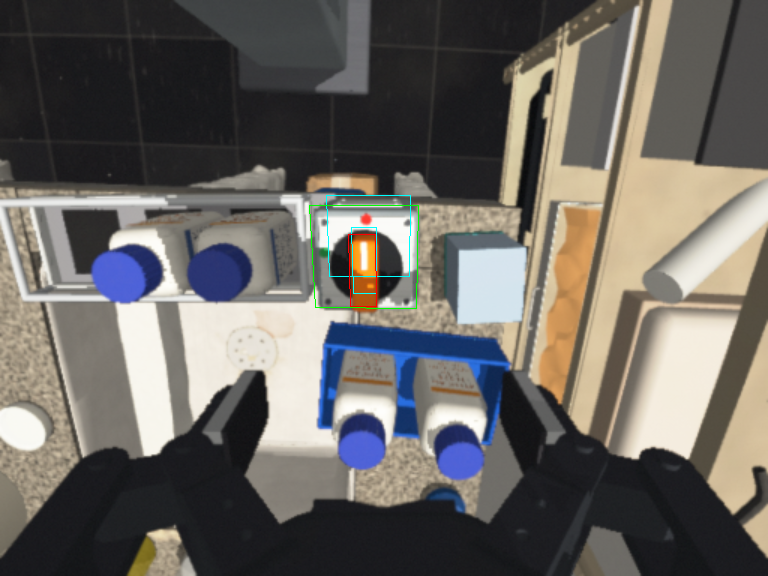

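Run:
```python
from h import *
c=shot('wrist');s=7;o=np.array([195,120])
img=cv2.resize(c['color'][120:220,195:295],None,fx=s,fy=s,interpolation=cv2.INTER_CUBIC)
raw=img.copy()
box(c,img,.419,.2173,.0445,.088,.088,0,.1,(0,255,0),o,s)
box(c,img,.419,.2173,.0445,.056,.02,.11,.142,(0,0,255),o,s)
cv2.imwrite('pics/w24.png',np.hstack([raw[:,100:600],img[:,100:600]])[:,:1000][::1])
cv2.imwrite('pics/w24.png',cv2.resize(cv2.imread('pics/w24.png'),(800,560)))
```

```text
(no output)
```

View pics/w24.png

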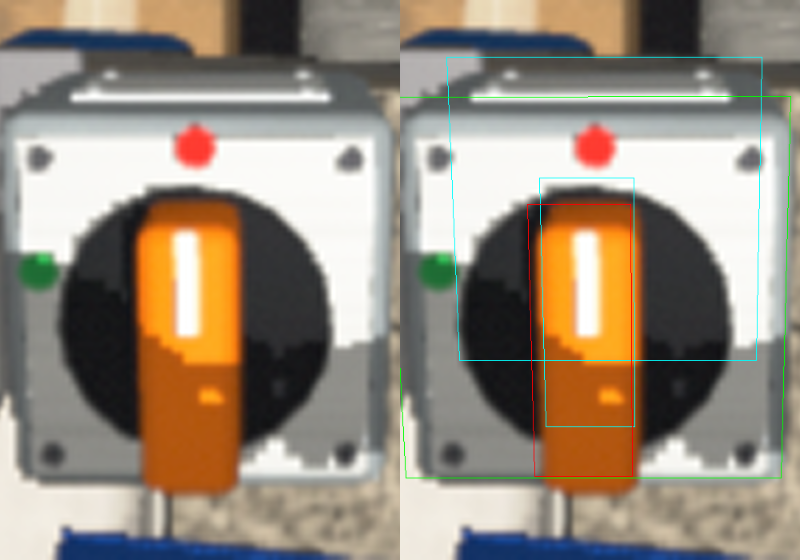

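Run:
```python
from h import *
cs={'wrist':shot('wrist')};W=cs['wrist']
env.read_camera('top');cs['top']=shot('top');cs['scene']=shot('scene')
import itertools
def orange(c):
    h=cv2.cvtColor(c['color'],cv2.COLOR_BGR2HSV);m=((h[:,:,0]>4)&(h[:,:,0]<18)&(h[:,:,1]>200)&(h[:,:,2]>90)).astype(np.uint8)
    n,l,st,ce=cv2.connectedComponentsWithStats(m);return [(np.round(ce[i],1),st[i].tolist()) for i in range(1,n) if st[i,4]>20]
for k,c in cs.items(): print(k,orange(c))
for z in(.14,.15,.16):
    print(z,proj(cs['scene'],(.421,.218,z)),proj(cs['top'],(.421,.218,z)))
s=cs['scene'];cv2.imwrite('pics/s24.png',cv2.resize(s['color'][130:200,100:200],None,fx=8,fy=8,interpolation=cv2.INTER_CUBIC))
```

```text
wrist [(array([242.4, 184.7]), [233, 156, 20, 52, 624])]
top []
scene []
0.14 [134.96003123 153.83006534] [130.75781874 224.95197373]
0.15 [134.56506165 151.07828544] [129.85784312 224.56267304]
0.16 [134.16824643 148.30676081] [128.94408026 224.16745188]
```

View pics/s24.png

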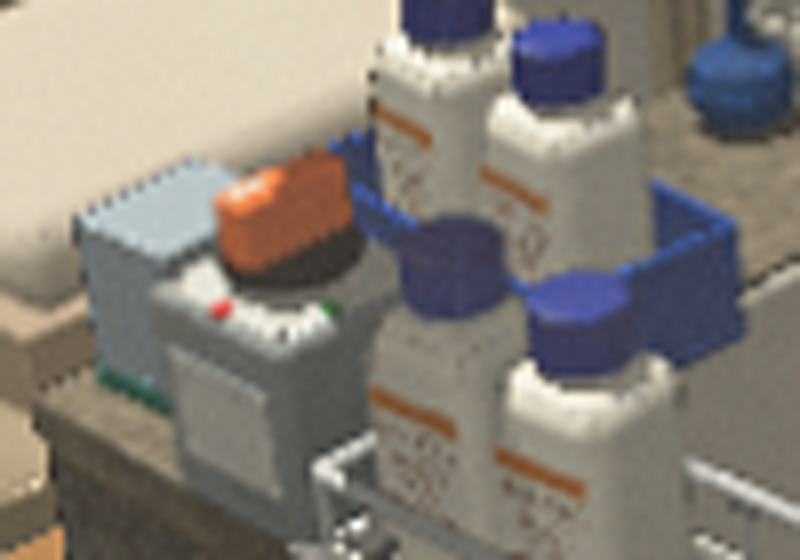

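```bash
python3 -m pendant '[[[-0.1,-0.8,0],0,-1],[[0,0,1],0,-1],[[0,0,1],0,-1],[[0,0,1],0,-1],[[0,0,1],0,-1],[[0,0,0],0,-1]]' 40
python3 - <<'E'
from h import *
c=shot('wrist','w25.png')
T=env.get_state()['tcp_pos'];print(np.round(proj(c,T),1), np.round(proj(c,(.421,.218,.149)),1))
E
```

```text
clock: 87.62
tcp_pos: [0.4202, 0.2177, 0.1806]
orientation: [-0.002, -0.022, 1.0, -0.001]
wrist_force: [-0.5, 0.1, 0.2]
finger_gap: 0.0856
[258.2 228.8] [257.7 211.5]
```

View pics/w25.png

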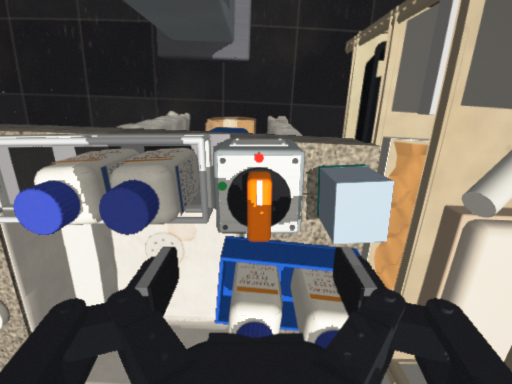

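```bash
python3 -m pendant '[[[0,0,1],0,-1],[[0,0,1],0,-1],[[0,0,1],0,-1],[[0,0,0.6],0,-1],[[0,0,0.3],0,-0.5],[[0,0,0],0,0],[[0,0,0],0,0.3]]' 40; python3 -m pendant '[[[0,0,0],0,0.5],[[0,0,0],0,0.6],[[0,0,0],0,0.8],[[0,0,0],0,0.8]]'
python3 - <<'E'
from h import *
c=shot('wrist','w26.png');c=shot('scene')
cv2.imwrite('pics/s26.png',cv2.resize(c['color'][100:200,90:210],None,fx=6,fy=6,interpolation=cv2.INTER_CUBIC))
E
```

```text
clock: 88.55
tcp_pos: [0.4218, 0.2191, 0.1046]
orientation: [0.001, -0.023, 1.0, 0.0]
wrist_force: [1.3, 0.3, -0.2]
finger_gap: 0.0322
clock: 89.05
tcp_pos: [0.4218, 0.2202, 0.1048]
orientation: [0.001, -0.023, 1.0, 0.001]
wrist_force: [-2.7, 4.3, 4.8]
finger_gap: 0.0192
```

View pics/w26.png

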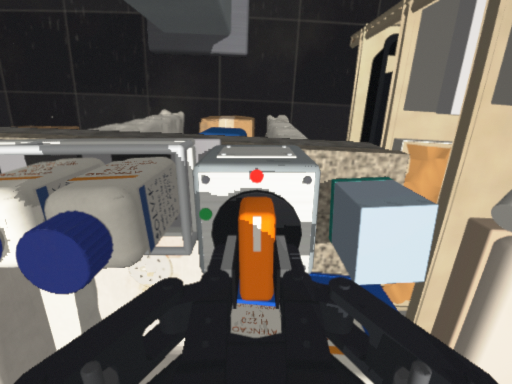

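View pics/s26.png

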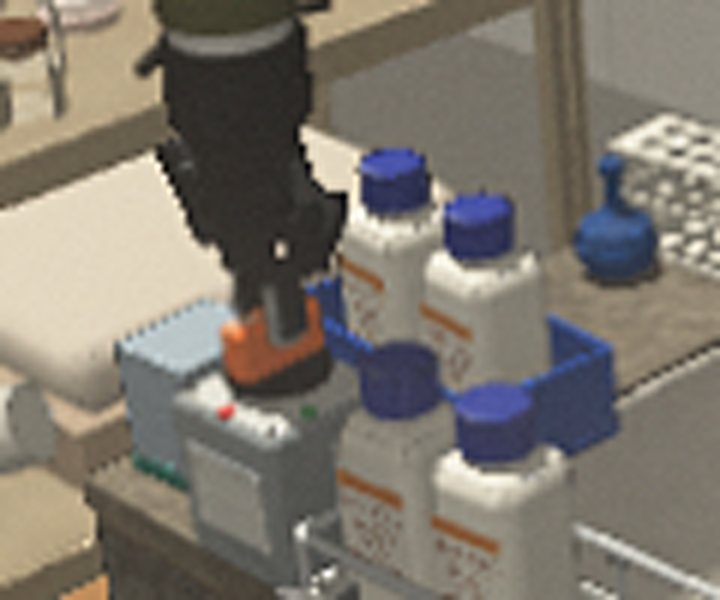

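```bash
python3 -m pendant '[[[0,0,0],0,1],[[0,0,0],0,1],[[0,0,-0.3],0,1],[[0,0,-0.35],0,1],[[0,0,0],0,1],[[0,0,0],0,1]]' 60
```

```text
clock: 89.9
tcp_pos: [0.4216, 0.2201, 0.1165]
orientation: [0.0, -0.023, 1.0, 0.001]
wrist_force: [1.6, 5.1, -5.8]
finger_gap: 0.0183
```

```bash
python3 -m pendant '[[[0,0.08,-0.05],-0.5,1],[[0,0,0],-0.5,1],[[0,0,0],-1,1],[[0,0,0],-1,1],[[0,0,0],-1,1],[[0,0,0],0,1]]'
python3 - <<'E'
from h import *
c=shot('wrist','w27.png')
E
```

```text
clock: 90.65
tcp_pos: [0.4216, 0.2203, 0.1173]
orientation: [0.0, -0.229, 0.973, -0.001]
wrist_force: [2.6, 0.9, -6.4]
finger_gap: 0.0183
```

View pics/w27.png

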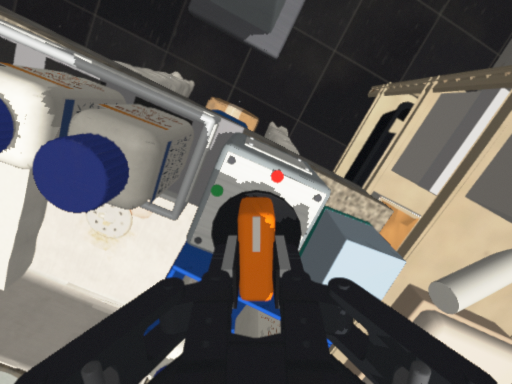

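```bash
python3 -m pendant '[[[0,0,0],-1,1],[[0,0,0],-1,1],[[0,0,0],-1,1],[[0,0,0],-1,1],[[0,0,0],0,1]]';python3 -m pendant '[[[0,0,0],-1,1],[[0,0,0],-1,1],[[0,0,0],-1,1],[[0,0,0],-1,1],[[0,0,0],-0.5,1],[[0,0,0],0,1],[[0,0,0],0,1]]'
python3 - <<'E'
from h import *
s=env.get_state();print(s['ft_torque'],2*np.arctan2(s['orientation'][2],s['orientation'][1])-3.1856)
c=shot('wrist','w28.png')
E
```

```text
clock: 91.32
tcp_pos: [0.4217, 0.2204, 0.1177]
orientation: [0.0, -0.426, 0.905, -0.0]
wrist_force: [4.2, 0.5, -5.6]
finger_gap: 0.0183
clock: 92.2
tcp_pos: [0.4217, 0.2205, 0.1179]
orientation: [0.0, -0.626, 0.78, -0.0]
wrist_force: [4.8, 0.6, -4.8]
finger_gap: 0.0183
[ 0.10404647 -1.11722138  0.0158654 ] 1.3079729134414775
```

View pics/w28.png

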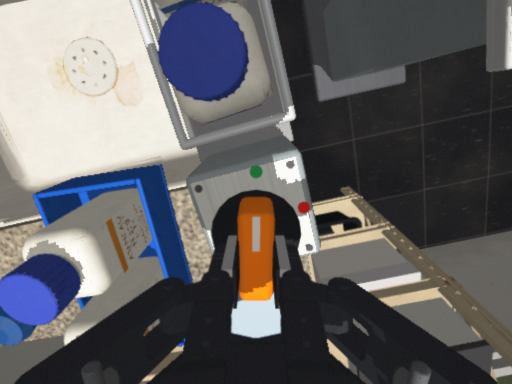

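```bash
python3 -m pendant '[[[0,0,0.3],0,1],[[0,0,0.3],0,1],[[0,0,0],0,1],[[0,0,0],0,1]]'; python3 -m pendant '[[[0,0,0],0,0.6],[[0,0,0],0,0.2],[[0,0,0],0,-0.2],[[0,0,0],0,-0.6],[[0,0,0],0,-0.6],[[0,0,-0.3],0,-0.8],[[0,0,-1],0,-0.8],[[0,0,-1],0,-0.8],[[0,0,-1],0,-0.8],[[0,0,-1],0,-0.8],[[0,0,-1],0,-1],[[0,0,-1],0,-1]]'
python3 - <<'E'
from h import *
c=shot('wrist','w29.png');c=shot('scene')
cv2.imwrite('pics/s29.png',cv2.resize(c['color'][100:200,90:210],None,fx=6,fy=6,interpolation=cv2.INTER_CUBIC))
E
```

```text
clock: 92.75
tcp_pos: [0.4216, 0.2205, 0.1057]
orientation: [0.0, -0.626, 0.78, -0.0]
wrist_force: [5.0, -0.0, -4.0]
finger_gap: 0.0183
clock: 94.25
tcp_pos: [0.4211, 0.2206, 0.233]
orientation: [0.0, -0.627, 0.779, -0.0]
wrist_force: [0.3, -0.4, 0.1]
finger_gap: 0.0856
```

View pics/w29.png

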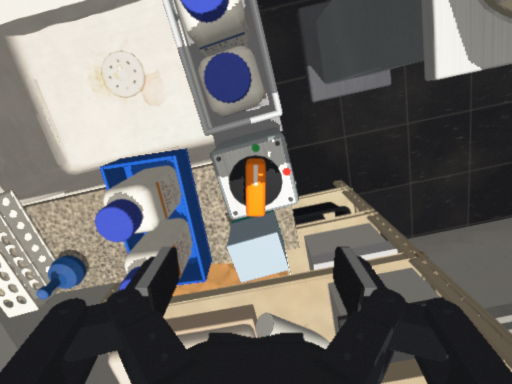

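View pics/s29.png

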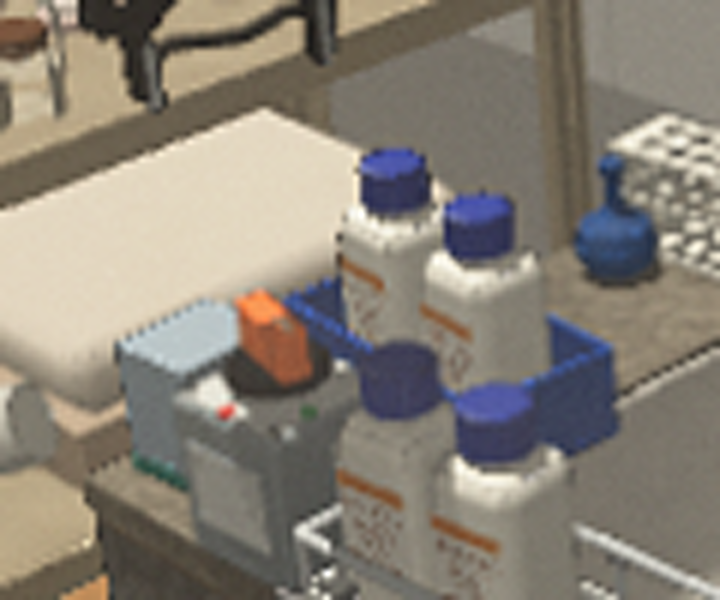

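Run:
```python
from h import *
for n,o,wh,s in(('wrist',(205,125),(100,100),6),('scene',(120,140),(40,40),13)):
    c=shot(n);o=np.array(o);out=[]
    for dz in(0,.008):
        img=cv2.resize(c['color'][o[1]:o[1]+wh[1],o[0]:o[0]+wh[0]],None,fx=s,fy=s,interpolation=cv2.INTER_CUBIC)
        box(c,img,.421,.2185,.0445+1.31,.056,.02,.117+dz,.149+dz,(0,0,255),o,s);out.append(img)
    im=np.hstack(out);f=800/im.shape[1];cv2.imwrite(f'pics/k_{n}.png',cv2.resize(im,None,fx=f,fy=f))
c=shot('top')
for x in caps(c): print(x)
```

```text
(array([107. , 175.5]), np.int32(121), array([0.579, 0.307]))
(array([133.2, 178.5]), np.int32(117), array([0.571, 0.222]))
(array([163. , 224.8]), np.int32(105), array([0.423, 0.114]))
(array([185.4, 224.4]), np.int32(117), array([0.427, 0.044]))
```

View pics/k_wrist.png

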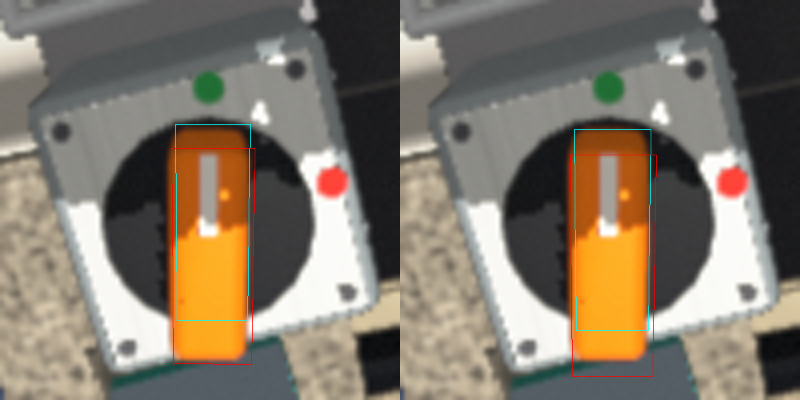

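View pics/k_scene.png

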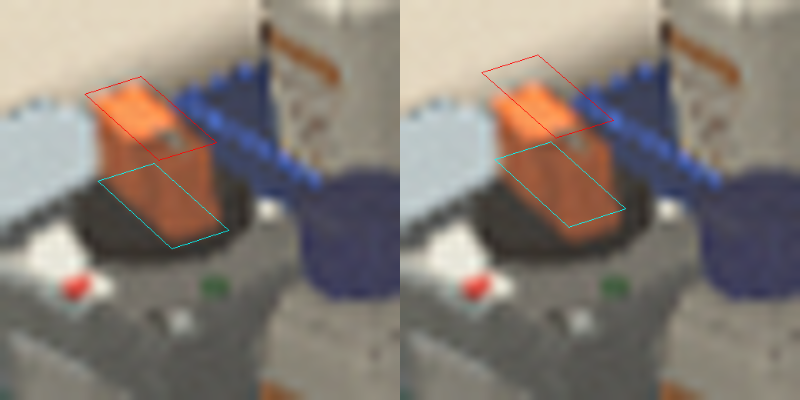

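Run:
```python
from h import *
shot('top','tF.png');shot('scene','sF.png')
print([(np.round(d['location']),round(d['p'],2)) for d in env.boxes_of('scene','bottle_a')])
```

```text
[(array([172., 188.]), 0.88), (array([157., 139.]), 0.77), (array([158., 178.]), 0.7), (array([170., 150.]), 0.68)]
```

View pics/tF.png

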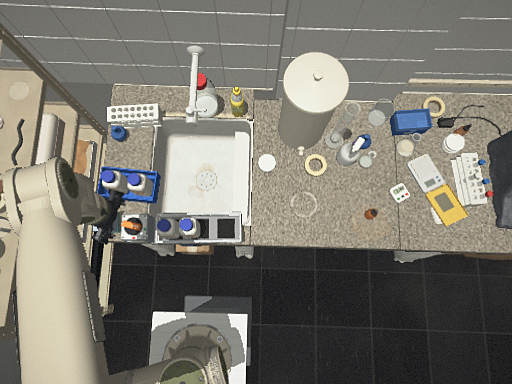

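View pics/sF.png

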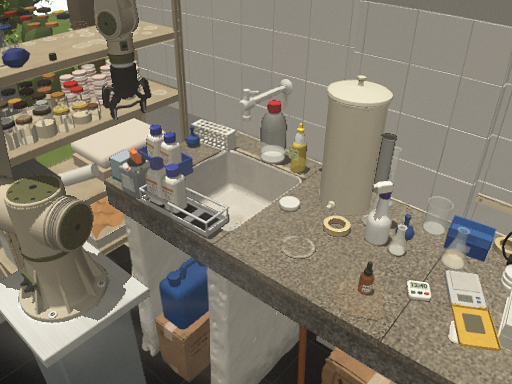

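The final views show two bottles in the trough at (163,225) and (185,224) and two in the tray at (107,176) and (133,179). The carton stands left of the post. The tape, dropper and petri dish are undisturbed, no bottles remain on the right, and the arm is clear. Handing in.

```bash
python3 -c "
from workcell import env
print(env.hand_in(), env.get_state()['clock'])"
```

```text
the job is handed in; nothing more can be done
the job is handed in; nothing more can be done
```

The job is done and handed in at about 95 s of the 210 s allowed. The carton came out first and stands on the free worktop between the post and the left edge.

- **Bottles:** There were four, each lifted to feel its weight. Two were full, reading about 5 N and 4 N, and stand in the trough. Two were empty, reading 1 N or less, and stand in the wash tray.
- **Selector:** I pulled it up, turned it 75° counterclockwise to the green dot, lowered it and let go.

**Last checks:** Pictures show all four bottles upright in place and the carton standing. The other things on the bench look undisturbed and the arm is clear of everything. The selector's white line points at the green dot, and the bar's height matches home rather than 8 mm up. I judged that from the camera overlays, because the joint itself cannot be read.

**What went wrong:** The fingertips sit about 20–30 mm farther back than the tool data suggested. My first two grips on the first bottle closed on its shoulder. The second tilted it briefly, with up to 38 N at the wrist, before I let go and it stood upright again. I gripped lower from then on. One waiting bottle was knocked about 4 cm while I placed the first, so I measured it again before gripping it.

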